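# Seat a spindle in a vee fixture and clamp it

## Task

Load the stepped spindle, the thicker of the two bars on the wooden rest, into the drilling fixture: lay it in the two vee blocks with its plain end towards the depth stop, then slide it along the vees until it bears firmly but gently on the stop; the stop is set differently from batch to batch, so feel for it, and do not ram it or push it off its setting. Then swing the clamp strap over and press it down until the spring catch snaps over its pin, and leave the spindle clamped there, home in both vees and against the stop, with the other loose things where they are.

Things in the scene. Friction and masses are not known exactly. Their poses are not given: they have to be found in the camera images.
- fixture: Drilling fixture: bright steel plate (x -83 to 67, y -146 to 118, 12 thick) with two steel vee blocks, a dark stop bracket at its -y end and the clamp strap at its +y end. Origin on the bench under the midpoint between the vees; x points from catch to hinge (away from the robot), y along the vees away from the stop, z up. 'Fixture' numbers below: mm, this frame.
- vee_mid (a point): Point midway between the vees on the axis of a seated spindle, fixture (0, 0, 45); axes as the fixture's. The 90 degree vees cover y -65 to -35 and 35 to 65, are 46 wide and 41 high, their mouths 26 wide; between them (y -35 to 35) there is only the plate, so fingers have room there. A seated spindle's axis is at x 0, z 45.
- stop_bracket (a point): Face of the stop bracket where the stop's rod comes out, fixture (0, -108, 45). The depth stop (stop_button), a steel button, diameter 16, 6 thick, stands before it; its face is set anywhere from y -100 to -80 and is not measured. Its screw holds against 16 N; harder pushing spoils the setting. Bracket: x -22 to 22, y -130 to -108, z to 64, its brass thumb screw to 79.
- spindle: Stepped steel spindle, about 0.6 kg: body diameter 24, 160 long, with a thinner journal, diameter 14, 28 long, on its +y end. Origin on its axis at the middle of the 160 mm body; y runs along it towards the journal. It lies in the rest with its axis 37 mm above the bench, free to be taken across its middle. Slid in the vees by a gripper it drags with 3 to 5 N.
- spindle_end (a point): Centre of the spindle's plain end face (the end without the journal), 80 mm from its origin along -y: the face that goes against the depth stop.
- strap (a joint): Clamp strap's angle (rad): 0 shut, level over the spindle; grows as it swings up and away from the robot. Starts at 1.9 to 2.4, end stops at 2.5 and -0.045. The stiff hinge stays where it is left. Under it, over the vee at y 50, a black pad on a spring meets a seated spindle at about 0.08 and presses with about 14 N at 0; a strap not caught springs up again.
- strap_hinge (a point): Strap's hinge axis, at the strap's middle: fixture (36, 50, 66); it runs along the fixture's y. Hinge cheeks: x 29 to 43, y 34 to 66, z to 73.
- strap_handle (a point): Middle of the strap's handle, a round black bar, diameter 11, parallel to the hinge and 102 mm from it, free from y 59 to 103 of the fixture; this point is at y 83. At strap angle a it is at fixture x = 36 - 102 cos a, z = 66 + 102 sin a (shut: x -66, z 66). It can be pinched from above all the way and turns between the pads.
- catch (a joint): Spring catch's angle (rad): 0 at rest and again when it holds the strap's cross pin. As the strap comes down, from about 0.2 rad on, the pin pushes the hook outward to about 0.14; with the strap shut, near 0, the hook snaps back over the pin. This takes about 5 to 10 N down on the handle.
- catch_tip (a point): Tip of the catch's hook, a dark upright with a sloped top on the fixture's robot side, at fixture (-43, 33, 72) at rest. The catch covers x -61 to -43, y 26 to 40, z to 88. The strap's pin, diameter 8, is 82 mm from the hinge.
- rest: Low wooden rest, fixed, 150 x 116: two notched rails 42 high (y -58 to -42 and 42 to 58 of its frame), notches at x -40 and 40, either of which may hold the spindle; between the rails the bars are free. Origin on the bench under its centre; bars lie along its y.
- plain_bar: Plain steel bar without a step, diameter 16, 170 long, in the rest's other notch: leave it. Origin at its middle, y along it.
- oil_can: Oil bottle with a yellow spout, 51 x 50 x 144, standing behind the fixture: leave it. Origin under its centre.
- caliper: Digital caliper, 68 x 235 x 12, lying left of the fixture: leave it. Origin under its centre.

How it is judged:
On the way, in this order (a step that is already met when the one before it is completed fails the run):
1. the spindle lies in both vees and its plain end bears on the depth stop's button with over 2 N (x of spindle in the frame of vee_mid between -0.0015 and 0.0015 m and z of spindle in the frame of vee_mid between -0.0015 and 0.0015 m and angle between the y axis of spindle and the y axis of fixture, either way round below 0.02 rad and contact force between spindle and stop_button above 2 N), for 0.1 s.
2. the strap is shut and caught (value of joint strap below 0.03 rad and value of joint catch below 0.06 rad), for 0.2 s.
At the end, for the whole second after the job is handed in: The spindle lies at rest in both vees (middle within 1.5 mm of their axis, in line within 0.02 rad), its plain end within 1.8 mm of the stop button's face (4.8 mm from the button's middle); the strap is shut (below 0.03 rad) and caught (catch below 0.06 rad) (all of step 2 and x of spindle in the frame of vee_mid between -0.0015 and 0.0015 m and z of spindle in the frame of vee_mid between -0.0015 and 0.0015 m and angle between the y axis of spindle and the y axis of fixture, either way round below 0.02 rad and distance between spindle_end and stop_button below 0.0048 m and linear speed of spindle below 0.01 m/s); the robot touches nothing.
It fails at once if the depth stop is pushed off its setting (more than 1.5 mm) (distance of stop_button from where it was at the start of the episode above 0.0015 m).
It fails at once if the spindle is driven against the depth stop with more than 16 N (contact force between spindle and stop_button above 16 N).
It fails at once if the spindle is dropped or forced into the fixture (over 70 N) (contact force between spindle and fixture above 70 N).
It fails at once if a bystander is shifted by more than 20 mm (distance of any of plain_bar, oil_can, caliper from where it was at the start of the episode above 0.02 m).
It also fails if it takes over 72 s, if anything falls off the work surface, if the arm or the gripper's body presses on something with over 40 N, if the wrist force passes 120 N, or if a joint passes its speed limit or range.

## Robot

A 6-joint arm with a two-finger parallel gripper is mounted at the origin on the work surface; the furniture and walls round the work are solid. World frame = base frame: x ahead of the robot, y to its left, z up, the work surface at z = 0. Lengths are in m, angles in rad, forces in N, time in s.
With the tool pointing down it reaches from about 0.25 to 0.775 m from the base axis. Payload 4 kg.
Tool frame: the origin (TCP) lies between the finger pads; the fingertips stand 25 mm ahead of it and the grasp point (between the pads) lies 6 mm ahead of it (env.tips_ahead is the distance from the TCP to the fingertips, in m); z points along the fingers, y is the line along which they close (so a half turn about z gives the same grasp; the last joint's range is limited). The gripper opens to 85 mm and grips with 20 to 120 N. Pads are 22 mm wide; open, the fingers measure 114 mm over their backs; the gripper's body (76 mm by 85 mm) begins 54 mm behind the grasp point. The pads swing forward as they close: fully open they stand 13 mm farther back than shut.
Start: joints at [-1.349, 0.087, 1.371, -0, 1.684, -0.103], TCP at [0.176, -0.521, 0.256] pointing down, gripper open.
Joint ranges: [-3.1, 3.1], [-0.76, 2.03], [0.27, 2.55], [-1.08, 4.22], [0.17, 2.65], [-2.57, 2.57]. Speed limits (rad/s): [2.79, 2.79, 3.14, 3.14, 3.14, 3.14].

## Interface

Orientations are given as a 3x3 rotation matrix whose columns are the frame's x, y, z axes.
In Python, from station import env, imaging, workorder gives the robot as it stands.
- The arm moves only by the tool send_rows, never from a script. Its argument "series" is a list of rows, each an object of numbers: "tx", "ty", "tz": the shift along the tool's x, y, z in mm; "ax", "ay", "az": the turn, a rotation vector about the tool's x, y, z in degrees. In form: [{"tx": .., "ty": .., "tz": .., "ax": .., "ay": .., "az": ..}, ...]. A call has 1 to 10 rows; each row shifts and turns the commanded pose from where the row before left it, along the tool's axes as they then stand; what a row does not reach is not made up. A row lasts 1/8 s, in which the tool goes at most 62.5 mm and 10.7 degrees, less where a joint would pass 70% of its speed; a pose out of reach is approached as far as the arm can. A call is refused whole if a number of a shift passes 62.5 or a number of a turn 10.7, either way. A call with a gripper value outside its range is refused whole. "hand" is the closure, from 0 (fully open) to 1 (shut), set as the call begins (left out, the last holds). The fingers move at their own pace and stop on an object; the grip force is fixed at half the most. Time passes only in rows, so rows that do not move let the fingers close. It gives the time, the measured TCP pose, the force, the opening and the grip force at its end, in the units of the state.
- env.sense(): the state, without advancing time (a new reading comes with each control period).
- imaging.camera(name): name is "side" or "top"; returns a dict with "image" (384x512x3 uint8, red, green, blue), "fx", "fy", "cx", "cy" (pixels), "eye" and "orientation" of the camera in the world. Camera axes: x right, y down, z forward; pixel columns grow to the right and rows downward; lengths in m; the calibration is good to about 2 mm. A picture is of the moment at which its call begins. There is no depth.
- workorder.close_job(): hands the job in; it is judged then, once.
The state is a dict: "time": time; "joints": joint angles; "joint_velocities": joint speeds; "effort": joint torques, N m; "tcp_pos": TCP position; "eef_rot": TCP orientation; "wrist_force": force on the tool from outside, world axes, zero at the start; "moment": the same for the moment, N m; "grip_width": finger opening in m; "gripper_force": force on a finger pad.
Only numpy, scipy, OpenCV 4.12 (cv2) and the standard library are available. Lean on these libraries where they do the work, as an engineer would, in place of code of your own. Each camera call takes 0.05 s, during which the arm holds its last target. There are 200 camera calls.

## Working session

There is one attempt and no reset: what is moved stays moved. The work goes in short steps, Python scripts to look and compute and a tool call to move; the robot and the scene stay as the last step left them, time stands still between calls to the robot, and variables do not carry over. Pictures are saved under pics/ and viewed, at most 10 in all, crops included, and the job is handed in when it is done.

Besides the shell and the picture viewer there is one more tool, called after "Call:" as name(argument=value, ...), one argument or row to a line, values as JSON. send_rows: Moves the arm, as the interface text tells. Its arguments: {"type":"object","properties":{"series":{"type":"array","items":{"type":"object","properties":{"tx":{"type":"number"},"ty":{"type":"number"},"tz":{"type":"number"},"ax":{"type":"number"},"ay":{"type":"number"},"az":{"type":"number"}}}},"hand":{"type":"number"}},"required":["series"]}

```bash
ls; mkdir -p pics; cat > h.py <<'E'
from station import env, imaging, workorder
import numpy as np, cv2
np.set_printoptions(precision=4,suppress=True)
def snap(n,fn):
    c=imaging.camera(n); cv2.imwrite(fn,c['image'][:,:,::-1]); np.savez(fn+'.npz',**c); return c
def load(fn): return dict(np.load(fn+'.npz'))
def ray(c,u,v,z):
    d=np.asarray(c['orientation'])@np.array([(u-c['cx'])/c['fx'],(v-c['cy'])/c['fy'],1]); e=np.asarray(c['eye'])
    return e+d*(z-e[2])/d[2]
def proj(c,p):
    q=np.asarray(c['orientation']).T@(np.asarray(p)-np.asarray(c['eye'])); return np.array([c['fx']*q[0]/q[2]+c['cx'],c['fy']*q[1]/q[2]+c['cy']])
def tri(c1,p1,c2,p2):
    A=[];b=[]
    for c,p in((c1,p1),(c2,p2)):
        d=np.asarray(c['orientation'])@np.array([(p[0]-c['cx'])/c['fx'],(p[1]-c['cy'])/c['fy'],1]);d/=np.linalg.norm(d)
        P=np.eye(3)-np.outer(d,d);A.append(P);b.append(P@np.asarray(c['eye']))
    return np.linalg.lstsq(np.vstack(A),np.hstack(b),rcond=None)[0]
E
python3 - <<'E'
from h import *
for n in('top','side'):
    c=snap(n,f'pics/{n}0.png'); print(n,c['fx'],c['cx'],c['cy'],c['eye'],np.asarray(c['orientation']).tolist())
    cv2.imwrite(f'pics/{n}0b.png',cv2.resize(c['image'][:,:,::-1],(800,600),interpolation=cv2.INTER_CUBIC))
s=env.sense();print(s)
E
```

```text
pics
top 354.1721649358116 253.82943337117024 192.13470404426343 [0.3534 0.0002 1.1554] [[-0.018751775113758362, -0.9885584270802129, 0.14966832389914247], [-0.9997763327119794, 0.020003923475542057, 0.006864954083631434], [-0.00978036190888364, -0.1495061179158908, -0.988712427972184]]
side 471.7824756290769 259.6716773213436 199.50952607441772 [0.4288 1.2974 0.6293] [[-0.9973731025180554, -0.015433760160864597, 0.07077212318989506], [-0.071163359172093, 0.39108063257175685, -0.9176010653539034], [-0.013515571939524497, -0.9202270034478295, -0.3911516220605203]]
{'time': 0.1, 'joints': array([-1.3491,  0.0879,  1.3721, -0.    ,  1.6836, -0.1031]), 'joint_velocities': array([-0.0003, -0.0014, -0.0042, -0.0009, -0.0009, -0.0006]), 'effort': array([  0.003 , -35.3016, -31.4221,  -0.0002,   0.0079,   0.    ]), 'tcp_pos': array([ 0.1754, -0.5208,  0.2552]), 'eef_rot': array([[ 0.9477,  0.3191, -0.0005],
       [ 0.3191, -0.9477,  0.002 ],
       [ 0.0002, -0.002 , -1.    ]]), 'wrist_force': array([ 0.2077, -0.9903, -0.93  ]), 'moment': array([ 0.0248, -0.028 ,  0.0321]), 'gripper_force': 0.0, 'grip_width': 0.08518998526332186}
```

View pics/top0b.png

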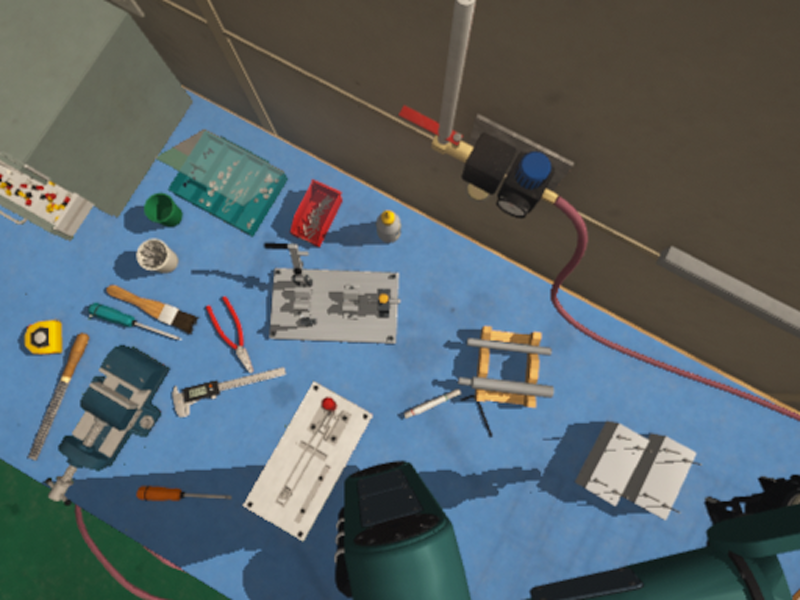

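View pics/side0b.png

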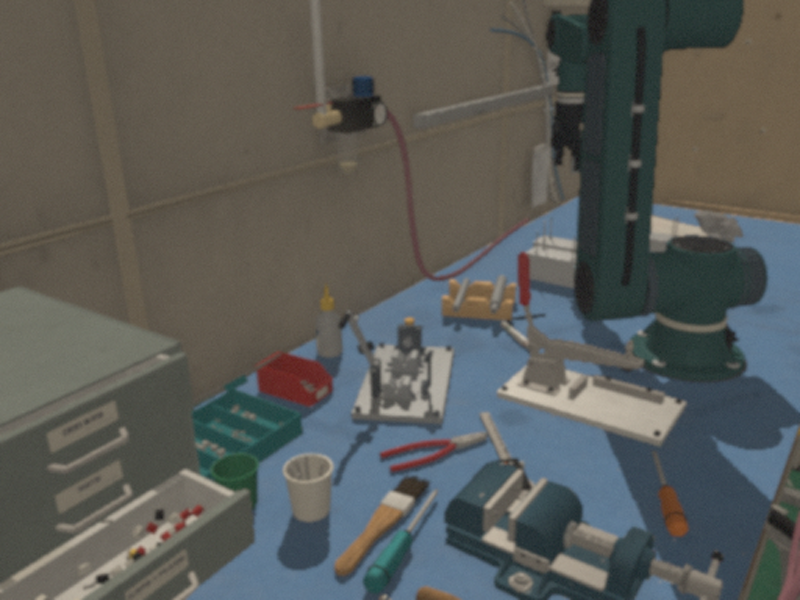

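Top: fixture plate at about (270–398, 268–343) of the 800x600 view, strap up at (285, 250), stop at the right end (385, 300). The rest is at (478–545, 328–405), with the thick spindle in its lower notch (460–553, 387) and its journal to the left, so towards +y. The side view agrees.

```bash
python3 - <<'E'
from h import *
c=load('pics/top0.png'); im=c['image']
hsv=cv2.cvtColor(im,cv2.COLOR_RGB2HSV)
m=((hsv[...,1]<50)&(hsv[...,2]>130)).astype(np.uint8)
roi=np.zeros_like(m); roi[168:222,168:258]=1
m=cv2.morphologyEx(m*roi,cv2.MORPH_CLOSE,np.ones((5,5)))
cn=max(cv2.findContours(m,cv2.RETR_EXTERNAL,cv2.CHAIN_APPROX_NONE)[0],key=cv2.contourArea)
r=cv2.minAreaRect(cn);print(r)
for p in cv2.boxPoints(r): print(p,ray(c,*p,0.012))
a=im[150:228,160:264];b=im[200:268,285:360]
A=np.zeros((600,800,3),np.uint8)
A[:,:]=cv2.resize(im[150:228,160:264],(800,600),interpolation=cv2.INTER_NEAREST)
cv2.imwrite('pics/fx.png',A[:,:,::-1])
cv2.imwrite('pics/rest.png',cv2.resize(im[200:266,285:365],(800,660-60),interpolation=cv2.INTER_NEAREST)[:,:,::-1])
E
```

```text
((214.18455505371094, 193.94020080566406), (81.46134185791016, 47.81427001953125), 2.6025619506835938)
[172.4103 215.9732] [0.4537 0.2734 0.012 ]
[174.5815 168.2082] [0.6117 0.2687 0.012 ]
[255.9588 171.9072] [ 0.5937 -0.0001  0.012 ]
[253.7876 219.6722] [0.4366 0.01   0.012 ]
```

View pics/fx.png

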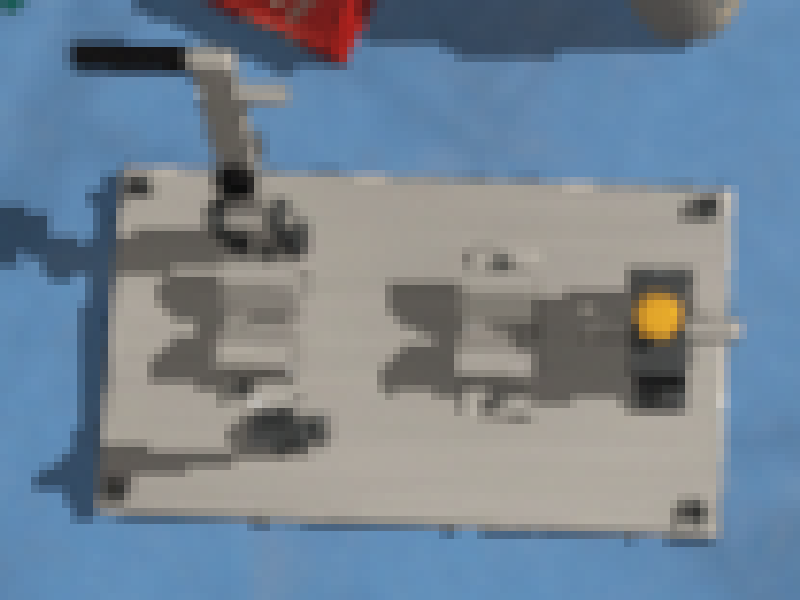

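View pics/rest.png

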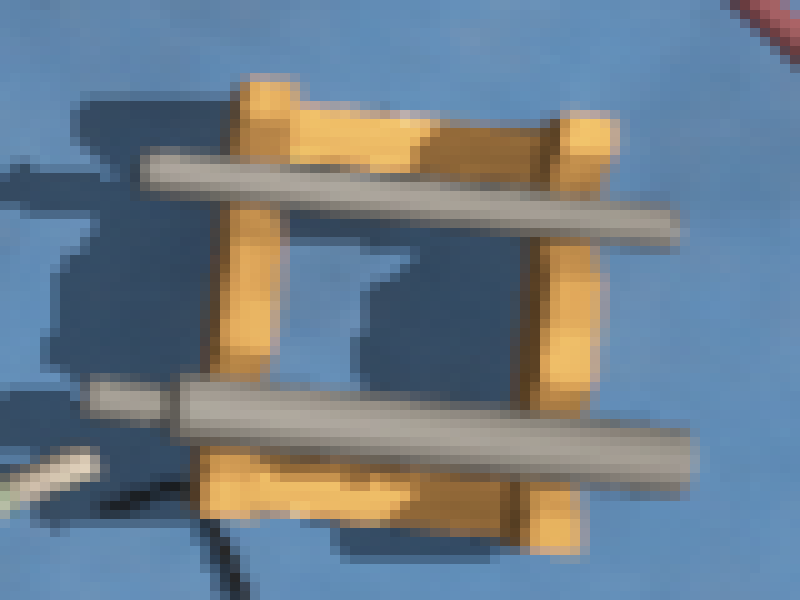

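The fixture and rest crops are clear. Plate corners in the fixture crop are about (120,172), (733,190), (718,535) and (97,515). In the rest crop the spindle body runs from (175,408) to (690,462), with its journal end at (85,397). Next I fit the edges sub-pixel.

```bash
cat >> h.py <<'E'
def cross(prof,th):
    # sub-pixel first crossing of th along profile
    s=prof>th; i=np.argmax(s!=s[0]); 
    return i-1+(th-prof[i-1])/(prof[i]-prof[i-1])
def fitline(pts):
    pts=np.array(pts,np.float32); vx,vy,x,y=cv2.fitLine(pts,cv2.DIST_HUBER,0,.01,.001).ravel(); 
    d=np.abs((pts[:,0]-x)*vy-(pts[:,1]-y)*vx); return np.array([x,y]),np.array([vx,vy]),d
def inter(l1,l2):
    t=np.linalg.solve(np.c_[l1[1],-l2[1]],l2[0]-l1[0]); return l1[0]+t[0]*l1[1]
E
python3 - <<'E'
from h import *
c=load('pics/top0.png'); im=c['image'].astype(float); g=im[...,2]-im[...,0] # blue high on bench
print('profile bot',g[210:225,215],im[210:225,215].mean(-1)); print('right',g[190,248:262]); print('left',g[190,166:182]);print('top',g[165:180,215])
print('spindle col',g[240:265,325].round()); 
th=35
top=fitline([(u,164+cross(g[164:180,u],th)) for u in range(195,250)])
bot=fitline([(u,224-cross(g[224:208:-1,u],th)) for u in range(180,250)])
lef=fitline([(166+cross(g[v,166:184],th),v) for v in range(176,182)]+[(166+cross(g[v,166:184],th),v) for v in range(184,208)])
rig=fitline([(262-cross(g[v,262:246:-1],th),v) for v in list(range(178,189))+list(range(197,214))])
for l in(top,bot,lef,rig): print(l[0],l[1],l[2].max())
L={'t':top,'b':bot,'l':lef,'r':rig}
F={'tl':(67,118),'tr':(67,-146),'bl':(-83,118),'br':(-83,-146)}
P=[];Q=[]
for k,f in F.items():
    p=ray(c,*inter(L[k[0]],L[k[1]]),0.012 if k[0]=='t' else 0.006); P.append(p[:2]);Q.append(np.array(f)/1000); print(k,p)
P=np.array(P);Q=np.array(Q);pc=P.mean(0);qc=Q.mean(0)
H=(Q-qc).T@(P-pc);th=np.arctan2(H[0,1]-H[1,0],H[0,0]+H[1,1])
R=np.array([[np.cos(th),-np.sin(th)],[np.sin(th),np.cos(th)]]);o=pc-R@qc
print('fixture yaw',np.degrees(th),'origin',o,'res',P-(Q@R.T+o))
E
```

```text
profile bot [-16. -15. -15. -16. -15. -15. -16. -13.  35.  89.  87.  87.  86.  86.
  87.] [167.3333 167.6667 165.6667 167.6667 168.3333 167.6667 169.3333 151.
 122.3333 141.     143.3333 143.     144.3333 143.6667 143.6667]
right [-104.  -14.  -14.  -17.  -16.  -17.   26.   65.   77.   77.   72.   75.
   79.   81.]
left [ 83.  82.  83.  81.  60.  46.  48.  46.  -3. -15. -16. -16. -16. -17.
 -18. -16.]
top [ 74.  77.  79.  77.  74.  71.  70.  48.  -2. -17. -18. -16. -16. -15.
 -15.]
spindle col [  45.   43.   43.   16.  -15.  -16.  -15.  -15.  -16.  -14.   -9.  -41.
  -92. -121. -134. -105.  -89.  -54.   33.   49.   50.   67.   88.   86.
   85.]
[227.7    172.8336] [0.9992 0.039 ] 0.1980651
[220.8    218.3085] [0.9992 0.0401] 0.40269107
[172.7525 195.    ] [ 0.079  -0.9969] 0.34367412
[254.1077 195.5   ] [ 0.0373 -0.9993] 0.13715911
tl [0.6031 0.2682 0.012 ]
tr [0.5871 0.0035 0.012 ]
bl [0.4532 0.2792 0.006 ]
br [0.4373 0.0119 0.006 ]
fixture yaw -3.50436499703983 origin [0.529  0.1542] res [[ 0.      0.0003]
 [ 0.0001 -0.0009]
 [-0.0002  0.0021]
 [ 0.     -0.0016]]
```

```bash
python3 - <<'E'
from h import *
c=load('pics/top0.png'); im=c['image']
s=cv2.cvtColor(im,cv2.COLOR_RGB2HSV)[...,1].astype(float)
print(s[242:252,297],s[242:252,335])
for nm,r0,c0,c1 in(('spindle',(236,252),306,351),('bar',(213,228),303,350)):
    up=[];lo=[]
    for u in range(c0,c1):
        vc=int(np.interp(u,[303,354],[240.8,246.2] if nm=='spindle' else [217,223.]))
        up.append((u,vc-cross(s[vc:vc-12:-1,u],70))); lo.append((u,vc+cross(s[vc:vc+12,u],70)))
    a=fitline(up);b=fitline(lo); print(nm,a[:2],b[:2],np.sort(a[2])[-3:],np.sort(b[2])[-3:])
    mid=lambda u:(u,((a[0][1]+(u-a[0][0])*a[1][1]/a[1][0])+(b[0][1]+(u-b[0][0])*b[1][1]/b[1][0]))/2)
    z=.037 if nm=='spindle' else .03
    A=ray(c,*mid(c0),z);B=ray(c,*mid(c1),z);print(A,B,'yaw',np.degrees(np.arctan2(-(A-B)[0],(A-B)[1])))
    if nm=='spindle':
        v=int(round(mid(350)[1]));print(s[v,345:362]); ur=345+cross(s[v,345:362],70); 
        v=int(round(mid(294)[1]));print(s[v,285:305]);ul=305-cross(s[v,305:285:-1],70)
        E=ray(c,*mid(ur),z);J=ray(c,*mid(ul),z);print('plain end',E,'journal end',J,np.linalg.norm(E-J))
        for v in range(237,245):print(v,s[v,292:312].astype(int))
        d=(J-E)/np.linalg.norm(J-E);print('origin',E+d*.08,J-d*.108)
E
```

```text
[ 12.  25.  25.  20.  52. 120. 118. 117. 117. 118.] [118. 106.  42.  17.  29.  27.  25.  24.  26.  28.]
spindle (array([323.8903, 241.7816], dtype=float32), array([0.9874, 0.1584], dtype=float32)) (array([328.0779, 243.9132], dtype=float32), array([0.9929, 0.1192], dtype=float32)) [20.7088 40.6854 82.3135] [7.0853 7.2061 8.1739]
[ 0.3678 -0.1522  0.037 ] [ 0.3457 -0.2912  0.037 ] yaw -9.031186539295726
[  7.  27.  58.  66.  68.  85.  97. 100. 103. 114. 117. 120. 118. 119.
 119. 119. 119.]
[116. 117. 117. 119. 126. 124. 123. 124. 124. 121. 121. 122. 121. 121.
 122. 124. 120. 118. 117. 118.]
plain end [ 0.3466 -0.2854  0.037 ] journal end [ 0.3685 -0.1482  0.037 ] 0.13895661515898944
237 [121 124 122 128 125 124 124 121 122 121 120 117 120  18 149 155 151 150
 147 147]
238 [124 124 121 121 122 121 121 122 124 120 118 117 118  52 156 157 154 153
 152 144]
239 [119 121 121 119 121 120 121 122 120 120 120 118 116  52 156 158 156 156
 156 119]
240 [119 119 116 120 124 120 120 120 118 120 105  80  85  58 152 154 156 157
 156  80]
241 [119  83  40  36  54  69  74  91 103 114  55   7   2  42  89  96 107 113
 124  13]
242 [115  44  27  26  18  12  13   2  12  34   6  26  25  27  27  26  26  27
  44  20]
243 [117  43  26  24  24  25  25  25  27  27  28  27  25  25  26  25  25  27
  26  26]
244 [110   0  25  24  22  25  23  25  25  26  26  23  22  23  24  22  24  24
  27  26]
origin [ 0.3592 -0.2064  0.037 ] [ 0.3515 -0.2549  0.037 ]
bar (array([329.1   , 219.1713], dtype=float32), array([0.9934, 0.1147], dtype=float32)) (array([326.3515, 223.9959], dtype=float32), array([0.9924, 0.1231], dtype=float32)) [8.5071 8.5296 8.59  ] [ 5.6484  6.5742 25.1472]
[ 0.4356 -0.1464  0.03  ] [ 0.4149 -0.294   0.03  ] yaw -7.96988650298487
```

```bash
python3 - <<'E'
from h import *
c=load('pics/top0.png'); im=c['image']
s=cv2.cvtColor(im,cv2.COLOR_RGB2HSV)[...,1].astype(float)
for nm,y,c0,c1 in(('spindle',[244.9,250.8],305,352),('bar',[218.7,224.5],303,350)):
    up=[];lo=[]
    for u in range(c0,c1):
        vc=int(round(np.interp(u,[302,354],y)))
        up.append((u,vc-cross(s[vc:vc-12:-1,u],70))); lo.append((u,vc+cross(s[vc:vc+12,u],70)))
    a=fitline(up);b=fitline(lo); print(nm,np.sort(a[2])[-3:],np.sort(b[2])[-3:])
    mid=lambda u:(u,((a[0][1]+(u-a[0][0])*a[1][1]/a[1][0])+(b[0][1]+(u-b[0][0])*b[1][1]/b[1][0]))/2)
    z=.037 if nm=='spindle' else .03
    A=ray(c,*mid(c0),z);B=ray(c,*mid(c1),z);print(A,B,'yaw',np.degrees(np.arctan2(-(A-B)[0],(A-B)[1])))
    e=[]
    v=int(round(mid(350)[1]));ur=345+cross(s[v,345:362],70)
    v=int(round(mid(294)[1]));ul=305-cross(s[v,305:285:-1],70)
    E=ray(c,*mid(ur),z);J=ray(c,*mid(ul),z);print('plain end',E,'journal end',J,np.linalg.norm(E-J))
    d=(J-E)/np.linalg.norm(J-E);print('origin',E+d*.08,J-d*.108)
s=env.sense();R=s['eef_rot'];print('tool x yaw',np.degrees(np.arctan2(R[1,0],R[0,0])),'closing y yaw',np.degrees(np.arctan2(R[1,1],R[0,1])))
E
```

```text
spindle [ 1.1854  2.1828 20.5606] [0.3446 0.7083 0.9579]
[ 0.3548 -0.1485  0.037 ] [ 0.334  -0.2936  0.037 ] yaw -8.142181403432
plain end [ 0.333  -0.3008  0.037 ] journal end [ 0.3603 -0.1102  0.037 ] 0.19263386891311626
origin [ 0.3443 -0.2217  0.037 ] [ 0.345  -0.2171  0.037 ]
bar [0.6569 2.8338 4.9891] [6.384  6.9341 6.9521]
[ 0.4345 -0.1463  0.03  ] [ 0.4147 -0.294   0.03  ] yaw -7.611467681295297
plain end [ 0.4136 -0.3027  0.03  ] journal end [ 0.4365 -0.1314  0.03  ] 0.1728137531592901
origin [ 0.4242 -0.2234  0.03  ] [ 0.4222 -0.2385  0.03  ]
tool x yaw 18.61148200672757 closing y yaw -71.3884964534745
```

```bash
cat >> h.py <<'E'
from scipy.spatial.transform import Rotation as Ro
def plan(pos,yawy,n,dec=0):
    """n equal rows from measured pose to TCP pos, tool down, tool y at yawy deg"""
    s=env.sense();R=Ro.from_matrix(s['eef_rot']);p=s['tcp_pos'];a=np.radians(yawy)
    y=np.array([np.cos(a),np.sin(a),0]);z=np.array([0,0,-1.]);T=Ro.from_matrix(np.c_[np.cross(y,z),y,z])
    w=(R.inv()*T).as_rotvec()/n;dp=(np.asarray(pos)-p)/n
    for i in range(n):
        print(np.round(R.inv().apply(dp)*1e3,1),np.round(np.degrees(w),1)); R=R*Ro.from_rotvec(w)
FO=np.array([.529,.1542]);FY=-3.5
def fix(x,y,z):
    a=np.radians(FY); return np.r_[FO+np.array([[np.cos(a),-np.sin(a)],[np.sin(a),np.cos(a)]])@[x/1e3,y/1e3],z/1e3]
def infix(p):
    a=np.radians(FY);q=np.array([[np.cos(a),np.sin(a)],[-np.sin(a),np.cos(a)]])@(np.asarray(p)[:2]-FO);return np.r_[q,p[2]]*1e3
E
python3 -c "
from h import *
plan([.3435,-.227,.14],-8,9)"
```

```text
[ 28.1 -25.   12.9] [-0. -0. -7.]
[ 31.  -21.3  12.9] [-0. -0. -7.]
[ 33.3 -17.4  12.8] [-0. -0. -7.]
[ 35.2 -13.1  12.8] [-0. -0. -7.]
[36.6 -8.7 12.8] [-0. -0. -7.]
[37.4 -4.2 12.8] [-0. -0. -7.]
[37.6  0.4 12.8] [-0. -0. -7.]
[37.3  5.  12.8] [-0. -0. -7.]
[36.4  9.6 12.8] [-0. -0. -7.]
```

Call:
send_rows(
  series=[
    {"tx": 28, "ty": -25, "tz": 13, "az": -7},
    {"tx": 31, "ty": -21, "tz": 13, "az": -7},
    {"tx": 33.5, "ty": -17.5, "tz": 13, "az": -7},
    {"tx": 35, "ty": -13, "tz": 13, "az": -7},
    {"tx": 36.5, "ty": -8.5, "tz": 13, "az": -7},
    {"tx": 37.5, "ty": -4, "tz": 13, "az": -7},
    {"tx": 37.5, "ty": 0.5, "tz": 13, "az": -7},
    {"tx": 37.5, "ty": 5, "tz": 12, "az": -7},
    {"tx": 36.5, "ty": 9.5, "tz": 12, "az": -7},
    {"tx": 0},
  ],
  hand=0,
)

```text
schema error: expected keys tx, ty, tz, ax, ay, az
```

```bash
python3 -c "
from h import *
s=env.sense();print(s['time'],s['tcp_pos'],s['eef_rot'],s['wrist_force'])
plan([.3435,-.227,.043],-8,1)"
```

```text
0.1 [ 0.1754 -0.5208  0.2552] [[ 0.9477  0.3191 -0.0005]
 [ 0.3191 -0.9477  0.002 ]
 [ 0.0002 -0.002  -1.    ]] [ 0.2077 -0.9903 -0.93  ]
[ 253.  -224.4  212.7] [ -0.1  -0.1 -63.4]
```

All six keys are required in each row.

Call:
send_rows(
  series=[
    {"tx": 28, "ty": -25, "tz": 13, "ax": 0, "ay": 0, "az": -7},
    {"tx": 31, "ty": -21, "tz": 13, "ax": 0, "ay": 0, "az": -7},
    {"tx": 33.5, "ty": -17.5, "tz": 13, "ax": 0, "ay": 0, "az": -7},
    {"tx": 35, "ty": -13, "tz": 13, "ax": 0, "ay": 0, "az": -7},
    {"tx": 36.5, "ty": -8.5, "tz": 13, "ax": 0, "ay": 0, "az": -7},
    {"tx": 37.5, "ty": -4, "tz": 13, "ax": 0, "ay": 0, "az": -7},
    {"tx": 37.5, "ty": 0.5, "tz": 13, "ax": 0, "ay": 0, "az": -7},
    {"tx": 37.5, "ty": 5, "tz": 12, "ax": 0, "ay": 0, "az": -7},
    {"tx": 36.5, "ty": 9.5, "tz": 12, "ax": 0, "ay": 0, "az": -7},
    {"tx": 0, "ty": 0, "tz": 0, "ax": 0, "ay": 0, "az": 0},
  ],
  hand=0,
)

```text
time: 1.35
tcp_pos: [0.3448, -0.2259, 0.1397]
eef_rot: [[0.142, 0.99, -0.002], [0.99, -0.142, 0.003], [0.002, -0.003, -1.0]]
wrist_force: [-0.3, -0.4, 0.4]
grip_width: 0.0857
gripper_force: 0.0
```

```bash
python3 -c "
from h import *
s=env.sense();print(s['time'],s['tcp_pos'],s['eef_rot'],s['wrist_force'])
plan([.3435,-.227,.043],-8,1)"
```

```text
1.35 [ 0.3448 -0.2259  0.1397] [[ 0.142   0.9899 -0.0023]
 [ 0.9899 -0.142   0.0025]
 [ 0.0022 -0.0027 -1.    ]] [-0.2586 -0.3738  0.3929]
[-1.5 -0.9 96.7] [-0.2 -0.1 -0.2]
```

Call:
send_rows(
  series=[
    {"tx": -1.5, "ty": -1, "tz": 25, "ax": -0.2, "ay": -0.1, "az": -0.2},
    {"tx": 0, "ty": 0, "tz": 25, "ax": 0, "ay": 0, "az": 0},
    {"tx": 0, "ty": 0, "tz": 25, "ax": 0, "ay": 0, "az": 0},
    {"tx": 0, "ty": 0, "tz": 15, "ax": 0, "ay": 0, "az": 0},
    {"tx": 0, "ty": 0, "tz": 6.5, "ax": 0, "ay": 0, "az": 0},
    {"tx": 0, "ty": 0, "tz": 0, "ax": 0, "ay": 0, "az": 0},
  ],
)

```text
time: 2.1
tcp_pos: [0.344, -0.2302, 0.0449]
eef_rot: [[0.143, 0.99, 0.003], [0.99, -0.143, -0.002], [-0.002, 0.003, -1.0]]
wrist_force: [-0.0, 0.2, -0.1]
grip_width: 0.0853
gripper_force: 0.0
```

Call:
send_rows(
  series=[
    {"tx": 0, "ty": 0, "tz": 0, "ax": 0, "ay": 0, "az": 0},
    {"tx": 0, "ty": 0, "tz": 0, "ax": 0, "ay": 0, "az": 0},
    {"tx": 0, "ty": 0, "tz": 0, "ax": 0, "ay": 0, "az": 0},
    {"tx": 0, "ty": 0, "tz": 0, "ax": 0, "ay": 0, "az": 0},
    {"tx": 0, "ty": 0, "tz": 0, "ax": 0, "ay": 0, "az": 0},
    {"tx": 0, "ty": 0, "tz": 0, "ax": 0, "ay": 0, "az": 0},
  ],
  hand=1,
)

```text
time: 2.85
tcp_pos: [0.3437, -0.23, 0.0454]
eef_rot: [[0.142, 0.99, 0.002], [0.99, -0.142, -0.003], [-0.002, 0.003, -1.0]]
wrist_force: [-3.6, 1.4, 6.6]
grip_width: 0.0223
gripper_force: 58.6
```

Call:
send_rows(
  series=[
    {"tx": 0, "ty": 0, "tz": -10, "ax": 0, "ay": 0, "az": 0},
    {"tx": 0, "ty": 0, "tz": -25, "ax": 0, "ay": 0, "az": 0},
    {"tx": 0, "ty": 0, "tz": -30, "ax": 0, "ay": 0, "az": 0},
    {"tx": 0, "ty": 0, "tz": -30, "ax": 0, "ay": 0, "az": 0},
    {"tx": 0, "ty": 0, "tz": -30, "ax": 0, "ay": 0, "az": 0},
    {"tx": 0, "ty": 0, "tz": 0, "ax": 0, "ay": 0, "az": 0},
  ],
)

```text
time: 3.6
tcp_pos: [0.3447, -0.2305, 0.1718]
eef_rot: [[0.142, 0.99, 0.007], [0.99, -0.142, -0.006], [-0.005, 0.008, -1.0]]
wrist_force: [0.4, -0.3, -4.6]
grip_width: 0.022
gripper_force: 59.4
```

```bash
python3 -c "
from h import *
s=env.sense();print(s['time'],s['tcp_pos'],s['wrist_force'],s['moment'],s['grip_width'])
plan(fix(0,-3,160),FY,9)
c=snap('side','pics/s1.png');p=proj(c,s['tcp_pos']);print(p);u,v=map(int,p)
d=snap('top','pics/t1.png');q=proj(d,s['tcp_pos']);print(q);a,b=map(int,q)
o=np.hstack([cv2.resize(i[y-40:y+50,x-60:x+60],(400,300)) for i,x,y in((c['image'],u,v),(d['image'],a,b))]);cv2.imwrite('pics/held.png',o[:,:,::-1])"
```

```text
3.6 [ 0.3447 -0.2305  0.1718] [ 0.4328 -0.305  -4.6344] [-0.0836  0.01    0.0562] 0.02204714445062846
[44.9 14.2  1.2] [ 0.1  0.  -0.5]
[44.8 14.6  1.2] [ 0.1  0.  -0.5]
[44.6 15.   1.2] [ 0.1  0.  -0.5]
[44.5 15.4  1.3] [ 0.1  0.  -0.5]
[44.3 15.8  1.3] [ 0.1  0.  -0.5]
[44.2 16.2  1.3] [ 0.1  0.  -0.5]
[44.1 16.6  1.3] [ 0.1  0.  -0.5]
[43.9 17.   1.3] [ 0.1  0.  -0.5]
[43.7 17.4  1.3] [ 0.1  0.  -0.5]
[319.2179 147.0096]
[341.6638 247.3052]
```

View pics/held.png

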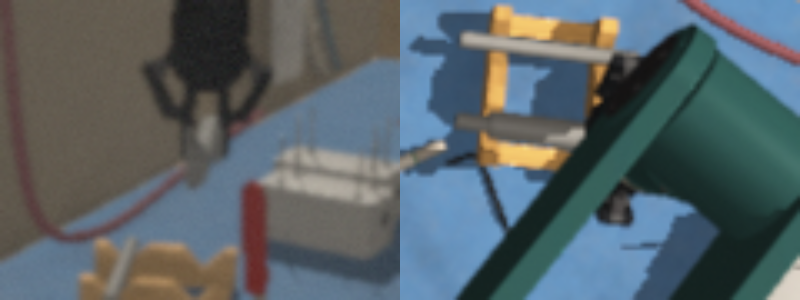

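Spindle held; in the side half of the picture the journal tip is at about crop (192,183), near image (316.6, 162). I'll check its pitch from that.

```bash
python3 -c "
from h import *
c=load('pics/s1.png')
for z in(.164,.15,.14): print(z,proj(c,[.360,-.112,z]))
d=load('pics/t1.png');print(proj(d,[.360,-.112,.164]),'seen approx',341.6-60+57*.3,247.3-40+122*.3)
"
```

```text
0.164 [315.877  160.3745]
0.15 [315.7289 164.6381]
0.14 [315.6238 167.6643]
[297.8277 242.5008] seen approx 298.70000000000005 243.9
```

Call:
send_rows(
  series=[
    {"tx": 45, "ty": 14, "tz": 1, "ax": 0.1, "ay": 0, "az": -0.5},
    {"tx": 45, "ty": 14.5, "tz": 1, "ax": 0.1, "ay": 0, "az": -0.5},
    {"tx": 44.5, "ty": 15, "tz": 1, "ax": 0.1, "ay": 0, "az": -0.5},
    {"tx": 44.5, "ty": 15.5, "tz": 1, "ax": 0.1, "ay": 0, "az": -0.5},
    {"tx": 44.5, "ty": 16, "tz": 1, "ax": 0.1, "ay": 0, "az": -0.5},
    {"tx": 44, "ty": 16, "tz": 1, "ax": 0.1, "ay": 0, "az": -0.5},
    {"tx": 44, "ty": 16.5, "tz": 1, "ax": 0, "ay": 0, "az": -0.5},
    {"tx": 44, "ty": 17, "tz": 1, "ax": 0, "ay": 0, "az": -0.5},
    {"tx": 43.5, "ty": 17.5, "tz": 1, "ax": 0, "ay": 0, "az": -0.5},
    {"tx": 0, "ty": 0, "tz": 0, "ax": 0, "ay": 0, "az": 0},
  ],
)

```text
time: 4.95
tcp_pos: [0.5271, 0.1545, 0.156]
eef_rot: [[0.06, 0.998, -0.013], [0.998, -0.06, -0.001], [-0.002, -0.013, -1.0]]
wrist_force: [-1.0, -0.3, -5.4]
grip_width: 0.0219
gripper_force: 59.6
```

```bash
python3 -c "
from h import *
s=env.sense();print(s['time'],s['tcp_pos'],infix(s['tcp_pos']),s['wrist_force'],s['moment'])
plan(fix(0,-3,60),FY,1)
c=snap('top','pics/t2.png');d=snap('side','pics/s2.png')
x,y=map(int,proj(c,fix(0,40,60)));u,v=map(int,proj(d,fix(0,40,60)))
o=np.hstack([cv2.resize(i[y-45:y+45,x-60:x+60],(400,300)) for i,x,y in((c['image'],x,y),(d['image'],u,v))]);cv2.imwrite('pics/over.png',o[:,:,::-1])"
```

```text
4.95 [0.5271 0.1545 0.156 ] [ -1.9299   0.1479 156.0208] [-0.9937 -0.2719 -5.4152] [-0.1419  0.0041 -0.0238]
[-3.   3.1 96. ] [-0.7  0.1  0. ]
```

View pics/over.png

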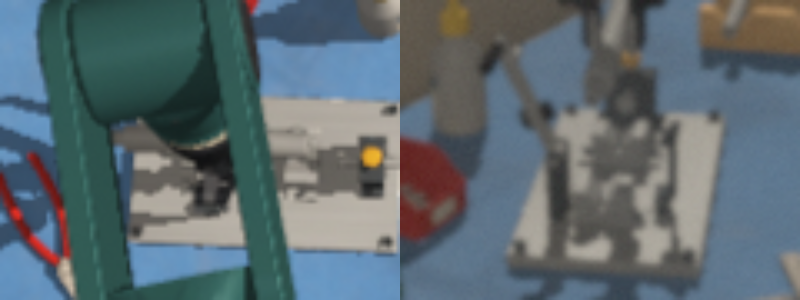

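Call:
send_rows(
  series=[
    {"tx": -1, "ty": 1, "tz": 20, "ax": -0.7, "ay": 0.1, "az": 0},
    {"tx": -1, "ty": 1, "tz": 25, "ax": 0, "ay": 0, "az": 0},
    {"tx": -1, "ty": 0, "tz": 25, "ax": 0, "ay": 0, "az": 0},
    {"tx": 0, "ty": 0, "tz": 16, "ax": 0, "ay": 0, "az": 0},
    {"tx": 0, "ty": 0, "tz": 8, "ax": 0, "ay": 0, "az": 0},
    {"tx": 0, "ty": 0, "tz": 0, "ax": 0, "ay": 0, "az": 0},
  ],
)

```text
time: 5.8
tcp_pos: [0.5296, 0.1484, 0.0653]
eef_rot: [[0.065, 0.998, 0.004], [0.998, -0.065, -0.0], [-0.0, 0.004, -1.0]]
wrist_force: [0.3, 0.7, -5.2]
grip_width: 0.0226
gripper_force: 59.8
```

```bash
python3 -c "
from h import *
s=env.sense();print(s['time'],s['tcp_pos'],infix(s['tcp_pos']),s['wrist_force'],s['moment'])
plan(fix(0,-3,57),FY,1)"
```

```text
5.8 [0.5296 0.1484 0.0653] [ 0.9349 -5.7803 65.33  ] [ 0.2649  0.6939 -5.1832] [-0.0401 -0.0197 -0.0079]
[ 2.8 -1.   8.3] [ 0.2  0.  -0.2]
```

Call:
send_rows(
  series=[
    {"tx": 3, "ty": -1, "tz": 4, "ax": 0.2, "ay": 0, "az": -0.2},
    {"tx": 0, "ty": 0, "tz": 3, "ax": 0, "ay": 0, "az": 0},
    {"tx": 0, "ty": 0, "tz": 1.5, "ax": 0, "ay": 0, "az": 0},
    {"tx": 0, "ty": 0, "tz": 0, "ax": 0, "ay": 0, "az": 0},
  ],
)

```text
time: 6.3
tcp_pos: [0.529, 0.1518, 0.0571]
eef_rot: [[0.061, 0.998, 0.002], [0.998, -0.061, 0.0], [0.0, 0.002, -1.0]]
wrist_force: [-0.3, 0.6, -4.1]
grip_width: 0.0223
gripper_force: 59.8
```

Call:
send_rows(
  series=[
    {"tx": 0, "ty": 0, "tz": 1, "ax": 0, "ay": 0, "az": 0},
    {"tx": 0, "ty": 0, "tz": 0, "ax": 0, "ay": 0, "az": 0},
  ],
)

```text
time: 6.55
tcp_pos: [0.529, 0.1517, 0.0561]
eef_rot: [[0.061, 0.998, 0.002], [0.998, -0.061, 0.0], [0.0, 0.002, -1.0]]
wrist_force: [-0.5, 0.2, -5.1]
grip_width: 0.0221
gripper_force: 59.8
```

Call:
send_rows(
  series=[
    {"tx": 0, "ty": 0, "tz": 1, "ax": 0, "ay": 0, "az": 0},
    {"tx": 0, "ty": 0, "tz": 0, "ax": 0, "ay": 0, "az": 0},
  ],
)

```text
time: 6.8
tcp_pos: [0.529, 0.1517, 0.055]
eef_rot: [[0.061, 0.998, 0.001], [0.998, -0.061, 0.0], [0.0, 0.001, -1.0]]
wrist_force: [0.8, -0.3, -5.6]
grip_width: 0.0224
gripper_force: 59.8
```

Call:
send_rows(
  series=[
    {"tx": 0, "ty": 0, "tz": 0.5, "ax": 0, "ay": 0, "az": 0},
    {"tx": 0, "ty": 0, "tz": 0, "ax": 0, "ay": 0, "az": 0},
  ],
)

```text
time: 7.05
tcp_pos: [0.5291, 0.1517, 0.0547]
eef_rot: [[0.061, 0.998, 0.002], [0.998, -0.061, 0.0], [0.0, 0.002, -1.0]]
wrist_force: [0.2, 0.5, -4.7]
grip_width: 0.0221
gripper_force: 59.8
```

Call:
send_rows(
  series=[
    {"tx": 0, "ty": 0, "tz": 0.5, "ax": 0, "ay": 0, "az": 0},
    {"tx": 0, "ty": 0, "tz": 0, "ax": 0, "ay": 0, "az": 0},
  ],
)

```text
time: 7.3
tcp_pos: [0.5293, 0.1518, 0.0543]
eef_rot: [[0.061, 0.998, 0.002], [0.998, -0.061, 0.0], [0.0, 0.002, -1.0]]
wrist_force: [0.4, -0.2, -3.6]
grip_width: 0.0223
gripper_force: 59.8
```

Call:
send_rows(
  series=[
    {"tx": 0, "ty": 0, "tz": 0.5, "ax": 0, "ay": 0, "az": 0},
    {"tx": 0, "ty": 0, "tz": 0, "ax": 0, "ay": 0, "az": 0},
  ],
)

```text
time: 7.55
tcp_pos: [0.5295, 0.1518, 0.054]
eef_rot: [[0.061, 0.998, 0.003], [0.998, -0.061, 0.0], [0.0, 0.003, -1.0]]
wrist_force: [1.0, -0.4, -3.8]
grip_width: 0.022
gripper_force: 59.8
```

Call:
send_rows(
  series=[
    {"tx": 0, "ty": 1, "tz": 0.5, "ax": 0, "ay": 0, "az": 0},
    {"tx": 0, "ty": 0, "tz": 0, "ax": 0, "ay": 0, "az": 0},
  ],
)

```text
time: 7.8
tcp_pos: [0.5299, 0.1518, 0.0536]
eef_rot: [[0.061, 0.998, 0.001], [0.998, -0.061, 0.0], [0.0, 0.001, -1.0]]
wrist_force: [-2.4, 0.2, -0.9]
grip_width: 0.0222
gripper_force: 60.1
```

Call:
send_rows(
  series=[
    {"tx": 0, "ty": 0, "tz": 0.5, "ax": 0, "ay": 0, "az": 0},
    {"tx": 0, "ty": 0, "tz": 0, "ax": 0, "ay": 0, "az": 0},
  ],
)

```text
time: 8.05
tcp_pos: [0.5299, 0.1518, 0.0535]
eef_rot: [[0.061, 0.998, 0.001], [0.998, -0.061, 0.0], [0.0, 0.001, -1.0]]
wrist_force: [-3.8, 0.0, 5.9]
grip_width: 0.0223
gripper_force: 60.6
```

Call:
send_rows(
  series=[
    {"tx": 0, "ty": 0, "tz": 0.5, "ax": 0, "ay": 0, "az": 0},
    {"tx": 0, "ty": 0, "tz": 0, "ax": 0, "ay": 0, "az": 0},
  ],
)

```text
time: 8.3
tcp_pos: [0.5299, 0.1518, 0.0535]
eef_rot: [[0.061, 0.998, 0.002], [0.998, -0.061, 0.0], [0.0, 0.002, -1.0]]
wrist_force: [-4.9, -0.7, 7.9]
grip_width: 0.0222
gripper_force: 61.0
```

```bash
python3 -c "
from h import *
s=env.sense();print(s['time'],s['tcp_pos'],infix(s['tcp_pos']),s['wrist_force'],s['moment'])"
```

```text
8.3 [0.5299 0.1518 0.0535] [ 1.0931 -2.3479 53.4606] [-4.8691 -0.6889  7.8635] [-0.1173  0.8733 -0.0773]
```

Call:
send_rows(
  series=[
    {"tx": 0, "ty": -0.4, "tz": -0.8, "ax": 0, "ay": 0, "az": 0},
    {"tx": -0.5, "ty": 0, "tz": 0, "ax": 0, "ay": 0, "az": 0},
    {"tx": -0.5, "ty": 0, "tz": 0, "ax": 0, "ay": 0, "az": 0},
    {"tx": -0.5, "ty": 0, "tz": 0, "ax": 0, "ay": 0, "az": 0},
    {"tx": -0.5, "ty": 0, "tz": 0, "ax": 0, "ay": 0, "az": 0},
  ],
)

```text
time: 8.93
tcp_pos: [0.5299, 0.1516, 0.0535]
eef_rot: [[0.061, 0.998, 0.003], [0.998, -0.061, 0.004], [0.004, 0.003, -1.0]]
wrist_force: [-2.4, 6.8, 4.2]
grip_width: 0.022
gripper_force: 60.6
```

Call:
send_rows(
  series=[
    {"tx": -0.5, "ty": 0, "tz": 0, "ax": 0, "ay": 0, "az": 0},
    {"tx": -0.5, "ty": 0, "tz": 0, "ax": 0, "ay": 0, "az": 0},
    {"tx": -0.5, "ty": 0, "tz": 0, "ax": 0, "ay": 0, "az": 0},
  ],
)

```text
time: 9.3
tcp_pos: [0.5298, 0.1503, 0.0535]
eef_rot: [[0.061, 0.998, 0.003], [0.998, -0.061, 0.004], [0.005, 0.003, -1.0]]
wrist_force: [-2.4, 7.2, 4.3]
grip_width: 0.0223
gripper_force: 60.6
```

Call:
send_rows(
  series=[
    {"tx": -0.5, "ty": 0, "tz": 0, "ax": 0, "ay": 0, "az": 0},
    {"tx": -0.5, "ty": 0, "tz": 0, "ax": 0, "ay": 0, "az": 0},
  ],
)

```text
time: 9.55
tcp_pos: [0.5298, 0.1494, 0.0535]
eef_rot: [[0.061, 0.998, 0.003], [0.998, -0.061, 0.004], [0.005, 0.003, -1.0]]
wrist_force: [-2.9, 6.3, 4.3]
grip_width: 0.0222
gripper_force: 60.6
```

Call:
send_rows(
  series=[
    {"tx": -0.5, "ty": 0, "tz": 0, "ax": 0, "ay": 0, "az": 0},
    {"tx": -0.5, "ty": 0, "tz": 0, "ax": 0, "ay": 0, "az": 0},
  ],
)

```text
time: 9.8
tcp_pos: [0.5297, 0.1483, 0.0535]
eef_rot: [[0.061, 0.998, 0.003], [0.998, -0.061, 0.004], [0.005, 0.003, -1.0]]
wrist_force: [-3.2, 7.0, 4.8]
grip_width: 0.022
gripper_force: 60.6
```

Call:
send_rows(
  series=[
    {"tx": -0.5, "ty": -0.3, "tz": -0.4, "ax": 0, "ay": 0, "az": 0},
    {"tx": -0.5, "ty": 0, "tz": 0, "ax": 0, "ay": 0, "az": 0},
    {"tx": -0.5, "ty": 0, "tz": 0, "ax": 0, "ay": 0, "az": 0},
  ],
)

```text
time: 10.18
tcp_pos: [0.5296, 0.1459, 0.0535]
eef_rot: [[0.061, 0.998, 0.003], [0.998, -0.061, 0.003], [0.003, 0.003, -1.0]]
wrist_force: [-1.8, 5.6, 2.5]
grip_width: 0.0221
gripper_force: 60.5
```

Call:
send_rows(
  series=[
    {"tx": -0.5, "ty": 0, "tz": 0, "ax": 0, "ay": 0, "az": 0},
    {"tx": -0.5, "ty": 0, "tz": 0, "ax": 0, "ay": 0, "az": 0},
  ],
)

```text
time: 10.42
tcp_pos: [0.5295, 0.1449, 0.0535]
eef_rot: [[0.061, 0.998, 0.003], [0.998, -0.061, 0.003], [0.003, 0.003, -1.0]]
wrist_force: [-1.6, 5.4, 2.6]
grip_width: 0.0221
gripper_force: 60.5
```

Call:
send_rows(
  series=[
    {"tx": -0.5, "ty": 0, "tz": 0, "ax": 0, "ay": 0, "az": 0},
    {"tx": -0.5, "ty": 0, "tz": 0, "ax": 0, "ay": 0, "az": 0},
  ],
)

```text
time: 10.68
tcp_pos: [0.5295, 0.1439, 0.0535]
eef_rot: [[0.061, 0.998, 0.003], [0.998, -0.061, 0.003], [0.003, 0.003, -1.0]]
wrist_force: [-1.2, 5.4, 2.5]
grip_width: 0.0219
gripper_force: 60.5
```

Call:
send_rows(
  series=[
    {"tx": -0.5, "ty": 0, "tz": 0, "ax": 0, "ay": 0, "az": 0},
    {"tx": -0.5, "ty": 0, "tz": 0, "ax": 0, "ay": 0, "az": 0},
  ],
)

```text
time: 10.92
tcp_pos: [0.5294, 0.1429, 0.0535]
eef_rot: [[0.061, 0.998, 0.003], [0.998, -0.061, 0.003], [0.003, 0.003, -1.0]]
wrist_force: [-0.8, 5.5, 3.1]
grip_width: 0.0223
gripper_force: 60.5
```

Call:
send_rows(
  series=[
    {"tx": -0.5, "ty": 0, "tz": 0, "ax": 0, "ay": 0, "az": 0},
    {"tx": -0.5, "ty": 0, "tz": 0, "ax": 0, "ay": 0, "az": 0},
  ],
)

```text
time: 11.18
tcp_pos: [0.5293, 0.1419, 0.0535]
eef_rot: [[0.061, 0.998, 0.003], [0.998, -0.061, 0.003], [0.003, 0.003, -1.0]]
wrist_force: [-1.8, 5.9, 1.6]
grip_width: 0.0219
gripper_force: 60.5
```

Call:
send_rows(
  series=[
    {"tx": -0.5, "ty": 0, "tz": 0, "ax": 0, "ay": 0, "az": 0},
    {"tx": -0.5, "ty": 0, "tz": 0, "ax": 0, "ay": 0, "az": 0},
  ],
)

```text
time: 11.42
tcp_pos: [0.5293, 0.1409, 0.0535]
eef_rot: [[0.061, 0.998, 0.003], [0.998, -0.061, 0.003], [0.003, 0.003, -1.0]]
wrist_force: [-0.5, 5.6, 1.3]
grip_width: 0.0223
gripper_force: 60.5
```

Call:
send_rows(
  series=[
    {"tx": -0.5, "ty": 0, "tz": 0, "ax": 0, "ay": 0, "az": 0},
    {"tx": -0.5, "ty": 0, "tz": 0, "ax": 0, "ay": 0, "az": 0},
  ],
)

```text
time: 11.68
tcp_pos: [0.5292, 0.1399, 0.0535]
eef_rot: [[0.061, 0.998, 0.003], [0.998, -0.061, 0.003], [0.003, 0.003, -1.0]]
wrist_force: [-0.8, 4.9, 1.9]
grip_width: 0.0221
gripper_force: 60.5
```

Call:
send_rows(
  series=[
    {"tx": -0.5, "ty": 0, "tz": 0, "ax": 0, "ay": 0, "az": 0},
    {"tx": -0.5, "ty": 0, "tz": 0, "ax": 0, "ay": 0, "az": 0},
  ],
)

```text
time: 11.92
tcp_pos: [0.5292, 0.1389, 0.0535]
eef_rot: [[0.061, 0.998, 0.003], [0.998, -0.061, 0.003], [0.003, 0.003, -1.0]]
wrist_force: [-1.4, 5.0, 2.9]
grip_width: 0.0226
gripper_force: 60.5
```

Call:
send_rows(
  series=[
    {"tx": -0.5, "ty": 0, "tz": 0, "ax": 0, "ay": 0, "az": 0},
    {"tx": -0.5, "ty": 0, "tz": 0, "ax": 0, "ay": 0, "az": 0},
  ],
)

```text
time: 12.18
tcp_pos: [0.5291, 0.1379, 0.0535]
eef_rot: [[0.061, 0.998, 0.003], [0.998, -0.061, 0.003], [0.003, 0.003, -1.0]]
wrist_force: [-2.0, 5.6, 1.6]
grip_width: 0.0223
gripper_force: 60.5
```

Call:
send_rows(
  series=[
    {"tx": -0.5, "ty": 0, "tz": 0, "ax": 0, "ay": 0, "az": 0},
    {"tx": -0.5, "ty": 0, "tz": 0, "ax": 0, "ay": 0, "az": 0},
  ],
)

```text
time: 12.42
tcp_pos: [0.529, 0.1369, 0.0535]
eef_rot: [[0.061, 0.998, 0.003], [0.998, -0.061, 0.003], [0.003, 0.003, -1.0]]
wrist_force: [-1.6, 5.9, 3.0]
grip_width: 0.0222
gripper_force: 60.5
```

Call:
send_rows(
  series=[
    {"tx": -0.5, "ty": 0, "tz": 0, "ax": 0, "ay": 0, "az": 0},
    {"tx": -0.5, "ty": 0, "tz": 0, "ax": 0, "ay": 0, "az": 0},
  ],
)

```text
time: 12.68
tcp_pos: [0.529, 0.1359, 0.0535]
eef_rot: [[0.061, 0.998, 0.003], [0.998, -0.061, 0.003], [0.003, 0.003, -1.0]]
wrist_force: [-1.4, 6.2, 2.4]
grip_width: 0.0221
gripper_force: 60.5
```

Call:
send_rows(
  series=[
    {"tx": -0.5, "ty": 0, "tz": 0, "ax": 0, "ay": 0, "az": 0},
    {"tx": -0.5, "ty": 0, "tz": 0, "ax": 0, "ay": 0, "az": 0},
  ],
)

```text
time: 12.92
tcp_pos: [0.529, 0.1354, 0.0535]
eef_rot: [[0.061, 0.998, 0.004], [0.998, -0.061, 0.004], [0.004, 0.003, -1.0]]
wrist_force: [-1.1, 7.3, 1.8]
grip_width: 0.0223
gripper_force: 60.5
```

```bash
python3 -c "
from h import *
s=env.sense();print(s['time'],infix(s['tcp_pos']),s['wrist_force'])
c=snap('top','pics/t3.png');x,y=map(int,proj(c,fix(0,-85,45)));print(x,y)
cv2.imwrite('pics/stop.png',cv2.resize(c['image'][y-15:y+15,x-20:x+20],(640,480),interpolation=cv2.INTER_NEAREST)[:,:,::-1])"
```

```text
12.925 [  1.1049 -18.7512  53.5157] [-1.0869  7.294   1.8105]
234 191
```

View pics/stop.png

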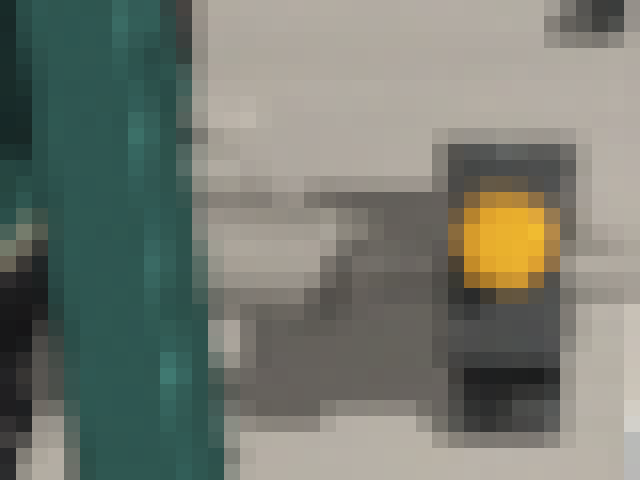

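The spindle end (crop x≈335) is at the button: the TCP lagged and the force rose to 7.3 N, so contact has just begun. I'll press gently.

Call:
send_rows(
  series=[
    {"tx": -0.5, "ty": 0, "tz": 0, "ax": 0, "ay": 0, "az": 0},
    {"tx": 0, "ty": 0, "tz": 0, "ax": 0, "ay": 0, "az": 0},
  ],
)

```text
time: 13.22
tcp_pos: [0.529, 0.1354, 0.0535]
eef_rot: [[0.061, 0.998, 0.004], [0.998, -0.061, 0.005], [0.005, 0.003, -1.0]]
wrist_force: [-0.4, 8.0, 2.7]
grip_width: 0.0221
gripper_force: 60.5
```

Call:
send_rows(
  series=[
    {"tx": -0.5, "ty": 0, "tz": 0, "ax": 0, "ay": 0, "az": 0},
    {"tx": 0, "ty": 0, "tz": 0, "ax": 0, "ay": 0, "az": 0},
    {"tx": 0, "ty": 0, "tz": 0, "ax": 0, "ay": 0, "az": 0},
  ],
)

```text
time: 13.6
tcp_pos: [0.5289, 0.1354, 0.0535]
eef_rot: [[0.061, 0.998, 0.004], [0.998, -0.061, 0.005], [0.006, 0.004, -1.0]]
wrist_force: [-1.0, 8.8, 2.3]
grip_width: 0.022
gripper_force: 60.5
```

Call:
send_rows(
  series=[
    {"tx": -0.5, "ty": 0, "tz": 0, "ax": 0, "ay": 0, "az": 0},
    {"tx": 0, "ty": 0, "tz": 0, "ax": 0, "ay": 0, "az": 0},
    {"tx": -0.4, "ty": 0, "tz": 0, "ax": 0, "ay": 0, "az": 0},
    {"tx": 0, "ty": 0, "tz": 0, "ax": 0, "ay": 0, "az": 0},
    {"tx": 0, "ty": 0, "tz": 0, "ax": 0, "ay": 0, "az": 0},
  ],
)

```text
time: 14.22
tcp_pos: [0.5289, 0.1353, 0.0535]
eef_rot: [[0.061, 0.998, 0.004], [0.998, -0.061, 0.007], [0.007, 0.004, -1.0]]
wrist_force: [0.6, 11.2, 1.8]
grip_width: 0.022
gripper_force: 60.4
```

```bash
python3 -c "
from h import *
s=env.sense();print(s['time'],infix(s['tcp_pos']),s['wrist_force'],s['moment'])"
```

```text
14.225 [  1.0818 -18.8356  53.5175] [ 0.633  11.1743  1.7811] [ 1.7285  0.036  -0.0654]
```

Call:
send_rows(
  series=[
    {"tx": 1, "ty": 0, "tz": 0, "ax": 0, "ay": 0, "az": 0},
    {"tx": 0, "ty": 0, "tz": 0, "ax": 0, "ay": 0, "az": 0},
  ],
)

```text
time: 14.48
tcp_pos: [0.5289, 0.1354, 0.0535]
eef_rot: [[0.061, 0.998, 0.004], [0.998, -0.061, 0.005], [0.005, 0.004, -1.0]]
wrist_force: [-0.2, 8.4, 2.4]
grip_width: 0.0219
gripper_force: 60.4
```

Call:
send_rows(
  series=[
    {"tx": 0, "ty": 0, "tz": 0, "ax": 0, "ay": 0, "az": 0},
    {"tx": 0, "ty": 0, "tz": 0, "ax": 0, "ay": 0, "az": 0},
    {"tx": 0, "ty": 0, "tz": 0, "ax": 0, "ay": 0, "az": 0},
    {"tx": 0, "ty": 0, "tz": 0, "ax": 0, "ay": 0, "az": 0},
    {"tx": 0, "ty": 0, "tz": 0, "ax": 0, "ay": 0, "az": 0},
    {"tx": 0, "ty": 0, "tz": 0, "ax": 0, "ay": 0, "az": 0},
  ],
  hand=0,
)

```text
time: 15.22
tcp_pos: [0.5282, 0.1328, 0.0533]
eef_rot: [[0.061, 0.998, 0.002], [0.998, -0.061, 0.0], [0.0, 0.002, -1.0]]
wrist_force: [0.1, -0.5, -0.2]
grip_width: 0.0854
gripper_force: 0.0
```

Call:
send_rows(
  series=[
    {"tx": 0, "ty": 0, "tz": -10, "ax": 0, "ay": 0, "az": 0},
    {"tx": 0, "ty": 0, "tz": -20, "ax": 0, "ay": 0, "az": 0},
    {"tx": 0, "ty": 0, "tz": -35, "ax": 0, "ay": 0, "az": 0},
    {"tx": 0, "ty": 0, "tz": -40, "ax": 0, "ay": 0, "az": 0},
    {"tx": 0, "ty": 0, "tz": -40, "ax": 0, "ay": 0, "az": 0},
    {"tx": 0, "ty": 0, "tz": -30, "ax": 0, "ay": 0, "az": 0},
    {"tx": 0, "ty": 0, "tz": 0, "ax": 0, "ay": 0, "az": 0},
  ],
)

```text
time: 16.1
tcp_pos: [0.5295, 0.1331, 0.2328]
eef_rot: [[0.061, 0.998, 0.01], [0.998, -0.061, 0.001], [0.002, 0.01, -1.0]]
wrist_force: [-0.1, -0.1, -0.3]
grip_width: 0.0857
gripper_force: 0.0
```

```bash
sed -i 's/FO=np.array(\[.529,/FO=np.array([.530,/' h.py; python3 - <<'E'
from h import *
from scipy.optimize import brentq
s=env.sense();print(s['time'],infix(s['tcp_pos']),s['wrist_force'])
c=load('pics/top0.png');d=load('pics/side0.png')
im=c['image'];dark=(im.max(-1)<60).astype(np.uint8);
ys,xs=np.nonzero(dark[150:164,165:188]);print('handle px',xs.min()+165,xs.max()+165,ys.mean()+150)
H=lambda a,y=83:fix(36-102*np.cos(a),y,66+102*np.sin(a))
v=ys.mean()+150.; u=xs.mean()+165
for a in np.arange(1.8,2.51,.1):
    print(round(a,1),proj(c,H(a)),proj(c,H(a,103)),proj(c,H(a,59)),'side',proj(d,H(a)))
print('seen',u,v)
D=d['image'];x,y=map(int,proj(d,H(2.2)));x0,y0=x-25,y-25
dk=(D[y0:y0+50,x0:x0+50].max(-1)<55).astype(np.uint8)
n,l,st,ce=cv2.connectedComponentsWithStats(dk)
for i in range(1,n):
    if st[i,4]>10: print('side dark',ce[i]+[x0,y0],st[i])
E
```

```text
16.1 [  0.773  -21.0567 232.7751] [-0.1047 -0.1259 -0.2949]
handle px 170 183 157.0
1.8 [174.4003 162.4065] [167.4656 162.1345] [182.7278 162.7331] side [226.2074 202.8522]
1.9 [174.8836 159.316 ] [167.9775 159.0461] [183.1767 159.6401] side [222.3782 203.7315]
2.0 [175.4305 156.4449] [168.5588 156.1773] [183.6822 156.7663] side [218.7125 204.9677]
2.1 [176.0332 153.8256] [169.2012 153.5603] [184.2371 154.1441] side [215.2487 206.5448]
2.2 [176.6834 151.486 ] [169.8959 151.2232] [184.834  151.8016] side [212.0221 208.4435]
2.3 [177.3724 149.4489] [170.6334 149.1886] [185.4646 149.7615] side [209.0652 210.641 ]
2.4 [178.0911 147.7319] [171.4041 147.4741] [186.1209 148.0414] side [206.4067 213.1114]
2.5 [178.8306 146.3476] [172.1982 146.0923] [186.7947 146.6541] side [204.0715 215.8266]
seen 176.5 157.0
side dark [219.8571 205.2857] [31 19  5  7 14]
```

```bash
python3 -c "
from h import *
plan(fix(75.7,83,225),FY,3)"
```

```text
[34.7 25.   2.9] [ 0.2 -0.   0. ]
[34.7 25.   2.8] [ 0.2 -0.   0. ]
[34.7 25.   2.7] [ 0.2 -0.   0. ]
```

Call:
send_rows(
  series=[
    {"tx": 20, "ty": 14, "tz": 2, "ax": 0, "ay": 0, "az": 0},
    {"tx": 28, "ty": 20, "tz": 2, "ax": 0, "ay": 0, "az": 0},
    {"tx": 28, "ty": 20, "tz": 2, "ax": 0, "ay": 0, "az": 0},
    {"tx": 20, "ty": 14, "tz": 2, "ax": 0, "ay": 0, "az": 0},
    {"tx": 8, "ty": 7, "tz": 0, "ax": 0, "ay": 0, "az": 0},
    {"tx": 0, "ty": 0, "tz": 0, "ax": 0, "ay": 0, "az": 0},
    {"tx": 0, "ty": 0, "tz": 0, "ax": 0, "ay": 0, "az": 0},
  ],
)

```text
time: 16.98
tcp_pos: [0.6087, 0.2314, 0.2205]
eef_rot: [[0.061, 0.998, 0.001], [0.998, -0.061, -0.0], [-0.0, 0.001, -1.0]]
wrist_force: [-0.1, 1.2, 0.2]
grip_width: 0.0856
gripper_force: 0.0
```

```bash
python3 -c "
from h import *
s=env.sense();print(infix(s['tcp_pos']))
plan(fix(75.7,83,167.5),FY,1)"
```

```text
[ 73.8832  81.8455 220.4818]
[ 1.2  1.8 53. ] [ 0.1  0.  -0. ]
```

Call:
send_rows(
  series=[
    {"tx": 1, "ty": 2, "tz": 15, "ax": 0, "ay": 0, "az": 0},
    {"tx": 0, "ty": 0, "tz": 15, "ax": 0, "ay": 0, "az": 0},
    {"tx": 0, "ty": 0, "tz": 14, "ax": 0, "ay": 0, "az": 0},
    {"tx": 0, "ty": 0, "tz": 7, "ax": 0, "ay": 0, "az": 0},
    {"tx": 0, "ty": 0, "tz": 2, "ax": 0, "ay": 0, "az": 0},
    {"tx": 0, "ty": 0, "tz": 0, "ax": 0, "ay": 0, "az": 0},
  ],
)

```text
time: 17.73
tcp_pos: [0.6114, 0.233, 0.1678]
eef_rot: [[0.061, 0.998, 0.002], [0.998, -0.061, 0.0], [0.0, 0.002, -1.0]]
wrist_force: [-0.8, -0.4, -0.5]
grip_width: 0.0856
gripper_force: 0.0
```

Call:
send_rows(
  series=[
    {"tx": 0, "ty": 0, "tz": 0, "ax": 0, "ay": 0, "az": 0},
    {"tx": 0, "ty": 0, "tz": 0, "ax": 0, "ay": 0, "az": 0},
    {"tx": 0, "ty": 0, "tz": 0, "ax": 0, "ay": 0, "az": 0},
    {"tx": 0, "ty": 0, "tz": 0, "ax": 0, "ay": 0, "az": 0},
    {"tx": 0, "ty": 0, "tz": 0, "ax": 0, "ay": 0, "az": 0},
    {"tx": 0, "ty": 0, "tz": 0, "ax": 0, "ay": 0, "az": 0},
    {"tx": 0, "ty": 0, "tz": 0, "ax": 0, "ay": 0, "az": 0},
  ],
  hand=1,
)

```text
time: 18.6
tcp_pos: [0.6116, 0.233, 0.1678]
eef_rot: [[0.061, 0.998, 0.003], [0.998, -0.061, 0.0], [0.0, 0.003, -1.0]]
wrist_force: [0.4, 0.2, 0.9]
grip_width: 0.0087
gripper_force: 58.4
```

```bash
python3 - <<'E'
from h import *
s=env.sense();p=infix(s['tcp_pos']);print(s['time'],p,s['wrist_force'],s['grip_width'])
# arc rows from 1.97 to 0.25, handle dx (tool y), dz (tool z = -dz)
H=lambda a:np.array([36-102*np.cos(a),66+102*np.sin(a)])
A=np.linspace(1.97,0.25,31)
for a,b in zip(A,A[1:]): d=H(b)-H(a);print(round(b,3),d[0].round(1),(-d[1]).round(1))
E
```

```text
18.6 [ 76.6006  83.5958 167.7646] [0.3768 0.2008 0.8506] 0.00871410915518458
1.913 -5.5 -2.1
1.855 -5.6 -1.8
1.798 -5.7 -1.5
1.741 -5.7 -1.2
1.683 -5.8 -0.8
1.626 -5.8 -0.5
1.569 -5.8 -0.2
1.511 -5.8 0.2
1.454 -5.8 0.5
1.397 -5.8 0.8
1.339 -5.7 1.2
1.282 -5.7 1.5
1.225 -5.6 1.8
1.167 -5.4 2.1
1.11 -5.3 2.4
1.053 -5.2 2.7
0.995 -5.0 3.0
0.938 -4.8 3.3
0.881 -4.6 3.6
0.823 -4.4 3.9
0.766 -4.2 4.1
0.709 -3.9 4.3
0.651 -3.7 4.5
0.594 -3.4 4.7
0.537 -3.1 4.9
0.479 -2.8 5.1
0.422 -2.5 5.3
0.365 -2.2 5.4
0.307 -1.9 5.5
0.25 -1.6 5.6
```

Call:
send_rows(
  series=[
    {"tx": 0, "ty": -5.5, "tz": -2, "ax": 0, "ay": 0, "az": 0},
    {"tx": 0, "ty": -5.5, "tz": -2, "ax": 0, "ay": 0, "az": 0},
    {"tx": 0, "ty": -5.5, "tz": -1.5, "ax": 0, "ay": 0, "az": 0},
    {"tx": 0, "ty": -5.5, "tz": -1, "ax": 0, "ay": 0, "az": 0},
    {"tx": 0, "ty": -6, "tz": -1, "ax": 0, "ay": 0, "az": 0},
    {"tx": 0, "ty": -6, "tz": -0.5, "ax": 0, "ay": 0, "az": 0},
    {"tx": 0, "ty": -6, "tz": 0, "ax": 0, "ay": 0, "az": 0},
    {"tx": 0, "ty": 0, "tz": 0, "ax": 0, "ay": 0, "az": 0},
  ],
)

```text
time: 19.6
tcp_pos: [0.5712, 0.2354, 0.178]
eef_rot: [[0.061, 0.998, 0.004], [0.998, -0.061, 0.0], [0.001, 0.004, -1.0]]
wrist_force: [1.5, -2.0, 8.6]
grip_width: 0.0089
gripper_force: 58.9
```

```bash
cat >> h.py <<'E'
def arc(goal,n):
    s=env.sense();p=infix(s['tcp_pos']);a=np.arctan2(p[2]-7.5-66,36-p[0]);r=np.hypot(p[2]-7.5-66,36-p[0])
    print(s['time'],p,'a',a,'r',r,s['wrist_force'],s['grip_width'])
    A=np.linspace(a,goal,n+1);print([((-102*np.cos(y)+102*np.cos(x)).round(1),(-102*np.sin(y)+102*np.sin(x)).round(1)) for x,y in zip(A,A[1:])])
E
python3 -c "
from h import *
arc(1.0,9)"
```

```text
19.6 [ 36.1957  83.5585 178.0186] a 1.5726684348456241 r 104.51873699902875 [ 1.5148 -1.9949  8.6302] 0.008877302837628774
[(np.float64(-6.5), np.float64(0.2)), (np.float64(-6.5), np.float64(0.6)), (np.float64(-6.4), np.float64(1.0)), (np.float64(-6.3), np.float64(1.4)), (np.float64(-6.2), np.float64(1.8)), (np.float64(-6.1), np.float64(2.2)), (np.float64(-5.9), np.float64(2.6)), (np.float64(-5.8), np.float64(3.0)), (np.float64(-5.6), np.float64(3.3))]
```

Call:
send_rows(
  series=[
    {"tx": 0, "ty": -6.5, "tz": -0.8, "ax": 0, "ay": 0, "az": 0},
    {"tx": 0, "ty": -6.5, "tz": 0, "ax": 0, "ay": 0, "az": 0},
    {"tx": 0, "ty": -6.5, "tz": 1, "ax": 0, "ay": 0, "az": 0},
    {"tx": 0, "ty": -6.5, "tz": 1.5, "ax": 0, "ay": 0, "az": 0},
    {"tx": 0, "ty": -6, "tz": 2, "ax": 0, "ay": 0, "az": 0},
    {"tx": 0, "ty": -6, "tz": 2, "ax": 0, "ay": 0, "az": 0},
    {"tx": 0, "ty": -6, "tz": 2.5, "ax": 0, "ay": 0, "az": 0},
    {"tx": 0, "ty": -5.5, "tz": 3, "ax": 0, "ay": 0, "az": 0},
    {"tx": 0, "ty": -5.5, "tz": 3.5, "ax": 0, "ay": 0, "az": 0},
    {"tx": 0, "ty": 0, "tz": 0, "ax": 0, "ay": 0, "az": 0},
  ],
)

```text
time: 20.85
tcp_pos: [0.5141, 0.2387, 0.1593]
eef_rot: [[0.06, 0.998, -0.004], [0.998, -0.06, -0.001], [-0.001, -0.004, -1.0]]
wrist_force: [-1.4, -0.6, 2.8]
grip_width: 0.0085
gripper_force: 62.7
```

```bash
sed -i 's/p\[2\]-7.5-66/p[2]-9.5-66/g' h.py
python3 -c "
from h import *
arc(.5,9)"
```

```text
20.85 [-21.0161  83.3822 159.3142] a 0.9734365149090075 r 101.36887630554128 [-1.3569 -0.6371  2.795 ] 0.008505808426466461
[(np.float64(-4.4), np.float64(3.1)), (np.float64(-4.2), np.float64(3.4)), (np.float64(-4.0), np.float64(3.6)), (np.float64(-3.8), np.float64(3.8)), (np.float64(-3.6), np.float64(4.0)), (np.float64(-3.4), np.float64(4.2)), (np.float64(-3.2), np.float64(4.3)), (np.float64(-2.9), np.float64(4.5)), (np.float64(-2.7), np.float64(4.6))]
```

Call:
send_rows(
  series=[
    {"tx": 0, "ty": -4.4, "tz": 3, "ax": 0, "ay": 0, "az": 0},
    {"tx": 0, "ty": -4.2, "tz": 3.4, "ax": 0, "ay": 0, "az": 0},
    {"tx": 0, "ty": -4, "tz": 3.6, "ax": 0, "ay": 0, "az": 0},
    {"tx": 0, "ty": -3.8, "tz": 3.8, "ax": 0, "ay": 0, "az": 0},
    {"tx": 0, "ty": -3.6, "tz": 4, "ax": 0, "ay": 0, "az": 0},
    {"tx": 0, "ty": -3.4, "tz": 4.2, "ax": 0, "ay": 0, "az": 0},
    {"tx": 0, "ty": -3.2, "tz": 4.3, "ax": 0, "ay": 0, "az": 0},
    {"tx": 0, "ty": -3, "tz": 4.5, "ax": 0, "ay": 0, "az": 0},
    {"tx": 0, "ty": -2.7, "tz": 4.6, "ax": 0, "ay": 0, "az": 0},
    {"tx": 0, "ty": 0, "tz": 0, "ax": 0, "ay": 0, "az": 0},
  ],
)

```text
time: 22.1
tcp_pos: [0.483, 0.2406, 0.1239]
eef_rot: [[0.061, 0.998, -0.002], [0.998, -0.061, -0.001], [-0.001, -0.002, -1.0]]
wrist_force: [-3.4, -2.0, 1.7]
grip_width: 0.0089
gripper_force: 65.8
```

```bash
python3 -c "
from h import *
arc(.18,8)"
```

```text
22.1 [-52.202   83.352  123.9226] a 0.5020726856884732 r 100.61974536506797 [-3.3562 -1.9549  1.6694] 0.008926921544747612
[(np.float64(-1.9), np.float64(3.6)), (np.float64(-1.8), np.float64(3.7)), (np.float64(-1.6), np.float64(3.8)), (np.float64(-1.5), np.float64(3.8)), (np.float64(-1.3), np.float64(3.9)), (np.float64(-1.1), np.float64(3.9)), (np.float64(-1.0), np.float64(4.0)), (np.float64(-0.8), np.float64(4.0))]
```

Call:
send_rows(
  series=[
    {"tx": 0, "ty": -2.4, "tz": 3.6, "ax": 0, "ay": 0, "az": 0},
    {"tx": 0, "ty": -2.1, "tz": 3.7, "ax": 0, "ay": 0, "az": 0},
    {"tx": 0, "ty": -1.6, "tz": 3.8, "ax": 0, "ay": 0, "az": 0},
    {"tx": 0, "ty": -1.5, "tz": 3.8, "ax": 0, "ay": 0, "az": 0},
    {"tx": 0, "ty": -1.3, "tz": 3.9, "ax": 0, "ay": 0, "az": 0},
    {"tx": 0, "ty": -1.1, "tz": 3.9, "ax": 0, "ay": 0, "az": 0},
    {"tx": 0, "ty": -1, "tz": 4, "ax": 0, "ay": 0, "az": 0},
    {"tx": 0, "ty": -0.8, "tz": 4, "ax": 0, "ay": 0, "az": 0},
    {"tx": 0, "ty": 0, "tz": 0, "ax": 0, "ay": 0, "az": 0},
  ],
)

```text
time: 23.22
tcp_pos: [0.4717, 0.2413, 0.0935]
eef_rot: [[0.061, 0.998, -0.001], [0.998, -0.061, -0.001], [-0.001, -0.001, -1.0]]
wrist_force: [-4.1, -2.1, 2.3]
grip_width: 0.0086
gripper_force: 68.1
```

```bash
python3 -c "
from h import *
arc(-.02,8)"
```

```text
23.225 [-63.5477  83.3568  93.5388] a 0.17926243054224084 r 101.16888497751668 [-4.0789 -2.0593  2.2552] 0.008593567381556585
[(np.float64(-0.4), np.float64(2.5)), (np.float64(-0.4), np.float64(2.5)), (np.float64(-0.3), np.float64(2.5)), (np.float64(-0.2), np.float64(2.5)), (np.float64(-0.2), np.float64(2.5)), (np.float64(-0.1), np.float64(2.5)), (np.float64(-0.0), np.float64(2.5)), (np.float64(0.0), np.float64(2.5))]
```

Call:
send_rows(
  series=[
    {"tx": 0, "ty": -1, "tz": 2.5, "ax": 0, "ay": 0, "az": 0},
    {"tx": 0, "ty": -0.6, "tz": 2.5, "ax": 0, "ay": 0, "az": 0},
    {"tx": 0, "ty": -0.3, "tz": 2.5, "ax": 0, "ay": 0, "az": 0},
    {"tx": 0, "ty": -0.2, "tz": 2.5, "ax": 0, "ay": 0, "az": 0},
    {"tx": 0, "ty": 0, "tz": 0, "ax": 0, "ay": 0, "az": 0},
  ],
)

```text
time: 23.85
tcp_pos: [0.47, 0.2414, 0.0838]
eef_rot: [[0.061, 0.998, 0.0], [0.998, -0.061, -0.001], [-0.001, 0.0, -1.0]]
wrist_force: [-3.8, -3.0, 1.2]
grip_width: 0.009
gripper_force: 69.4
```

Call:
send_rows(
  series=[
    {"tx": 0, "ty": -0.2, "tz": 2, "ax": 0, "ay": 0, "az": 0},
    {"tx": 0, "ty": -0.1, "tz": 2, "ax": 0, "ay": 0, "az": 0},
    {"tx": 0, "ty": 0, "tz": 2, "ax": 0, "ay": 0, "az": 0},
    {"tx": 0, "ty": 0, "tz": 0, "ax": 0, "ay": 0, "az": 0},
  ],
)

```text
time: 24.35
tcp_pos: [0.4695, 0.2414, 0.0783]
eef_rot: [[0.061, 0.998, -0.0], [0.998, -0.061, -0.001], [-0.001, 0.0, -1.0]]
wrist_force: [-6.4, -3.5, 5.0]
grip_width: 0.009
gripper_force: 69.8
```

Call:
send_rows(
  series=[
    {"tx": 0, "ty": 0, "tz": 1.5, "ax": 0, "ay": 0, "az": 0},
    {"tx": 0, "ty": 0, "tz": 1, "ax": 0, "ay": 0, "az": 0},
    {"tx": 0, "ty": 0, "tz": 0, "ax": 0, "ay": 0, "az": 0},
  ],
)

```text
time: 24.72
tcp_pos: [0.4694, 0.2414, 0.0763]
eef_rot: [[0.061, 0.998, -0.0], [0.998, -0.061, -0.001], [-0.001, -0.0, -1.0]]
wrist_force: [-7.1, -4.2, 8.0]
grip_width: 0.0085
gripper_force: 70.0
```

```bash
python3 -c "
from h import *
arc(-.02,4)"
```

```text
24.725 [-65.8072  83.3842  76.3206] a 0.008060141790291188 r 101.81047962961111 [-7.1092 -4.1942  7.9892] 0.00848882439248989
[(np.float64(-0.0), np.float64(0.7)), (np.float64(0.0), np.float64(0.7)), (np.float64(0.0), np.float64(0.7)), (np.float64(0.0), np.float64(0.7))]
```

Call:
send_rows(
  series=[
    {"tx": 0, "ty": -0.4, "tz": 1, "ax": 0, "ay": 0, "az": 0},
    {"tx": 0, "ty": 0, "tz": 1, "ax": 0, "ay": 0, "az": 0},
    {"tx": 0, "ty": 0, "tz": 0, "ax": 0, "ay": 0, "az": 0},
  ],
)

```text
time: 25.1
tcp_pos: [0.4693, 0.2414, 0.0745]
eef_rot: [[0.061, 0.998, 0.001], [0.998, -0.061, -0.001], [-0.0, 0.001, -1.0]]
wrist_force: [-7.6, -3.8, 7.0]
grip_width: 0.0092
gripper_force: 70.0
```

Call:
send_rows(
  series=[
    {"tx": 0, "ty": 0, "tz": 1, "ax": 0, "ay": 0, "az": 0},
    {"tx": 0, "ty": 0, "tz": 0, "ax": 0, "ay": 0, "az": 0},
  ],
)

```text
time: 25.35
tcp_pos: [0.4691, 0.2414, 0.072]
eef_rot: [[0.061, 0.998, -0.0], [0.998, -0.061, -0.0], [-0.001, -0.0, -1.0]]
wrist_force: [-4.2, -2.7, 1.3]
grip_width: 0.0089
gripper_force: 70.6
```

Call:
send_rows(
  series=[
    {"tx": 0, "ty": 0, "tz": 1, "ax": 0, "ay": 0, "az": 0},
    {"tx": 0, "ty": 0, "tz": 0, "ax": 0, "ay": 0, "az": 0},
  ],
)

```text
time: 25.6
tcp_pos: [0.469, 0.2414, 0.0709]
eef_rot: [[0.061, 0.998, -0.001], [0.998, -0.061, -0.001], [-0.001, -0.0, -1.0]]
wrist_force: [-3.7, -3.4, -2.1]
grip_width: 0.0085
gripper_force: 70.3
```

The force fell from 8 to 1 N as the handle dropped 2.5 mm, which looks like the catch snapping. I'll pull up lightly to check.

Call:
send_rows(
  series=[
    {"tx": 0, "ty": -0.5, "tz": -1.5, "ax": 0, "ay": 0, "az": 0},
    {"tx": 0, "ty": 0, "tz": 0, "ax": 0, "ay": 0, "az": 0},
  ],
)

```text
time: 25.85
tcp_pos: [0.469, 0.2414, 0.0726]
eef_rot: [[0.061, 0.998, 0.001], [0.998, -0.061, -0.001], [-0.001, 0.001, -1.0]]
wrist_force: [-1.1, -3.1, -3.9]
grip_width: 0.0085
gripper_force: 70.0
```

Call:
send_rows(
  series=[
    {"tx": 0, "ty": 0, "tz": -1.5, "ax": 0, "ay": 0, "az": 0},
    {"tx": 0, "ty": 0, "tz": 0, "ax": 0, "ay": 0, "az": 0},
  ],
)

```text
time: 26.1
tcp_pos: [0.4692, 0.2414, 0.0753]
eef_rot: [[0.061, 0.998, 0.001], [0.998, -0.061, -0.0], [-0.0, 0.001, -1.0]]
wrist_force: [-1.8, -4.2, -2.5]
grip_width: 0.0086
gripper_force: 70.1
```

Call:
send_rows(
  series=[
    {"tx": 0, "ty": 0, "tz": -1, "ax": 0, "ay": 0, "az": 0},
    {"tx": 0, "ty": 0, "tz": 0, "ax": 0, "ay": 0, "az": 0},
  ],
)

```text
time: 26.35
tcp_pos: [0.4692, 0.2414, 0.0762]
eef_rot: [[0.061, 0.998, 0.002], [0.998, -0.061, -0.0], [-0.0, 0.002, -1.0]]
wrist_force: [-1.5, -4.9, -2.5]
grip_width: 0.0087
gripper_force: 70.1
```

Call:
send_rows(
  series=[
    {"tx": 0, "ty": 0, "tz": -1, "ax": 0, "ay": 0, "az": 0},
    {"tx": 0, "ty": 0, "tz": 0, "ax": 0, "ay": 0, "az": 0},
  ],
)

```text
time: 26.6
tcp_pos: [0.4693, 0.2414, 0.0771]
eef_rot: [[0.061, 0.998, 0.002], [0.998, -0.061, -0.0], [-0.0, 0.002, -1.0]]
wrist_force: [-1.9, -4.8, -3.4]
grip_width: 0.0085
gripper_force: 70.1
```

```bash
python3 -c "
from h import *
s=env.sense();print(infix(s['tcp_pos']),s['wrist_force'])
c=snap('side','pics/s5.png')
x,y=map(int,proj(c,fix(-20,60,70)))
cv2.imwrite('pics/strap.png',cv2.resize(c['image'][y-38:y+37,x-50:x+50],(800,600),interpolation=cv2.INTER_CUBIC)[:,:,::-1])
P=lambda q:((proj(c,fix(*q))-[x-50,y-38])*8).round()
print('handle end a=0',P((-66,103,66)),'a=.05',P((-66,103,71)),'pin a0',P((-46,33,66)),'hinge',P((36,66,66)),'catch top',P((-52,40,88)))"
```

```text
[-65.948   83.3642  77.0577] [-1.8708 -4.8265 -3.4077]
handle end a=0 [533. 389.] a=.05 [533. 375.] pin a0 [494. 285.] hinge [231. 319.] catch top [510. 235.]
```

View pics/strap.png

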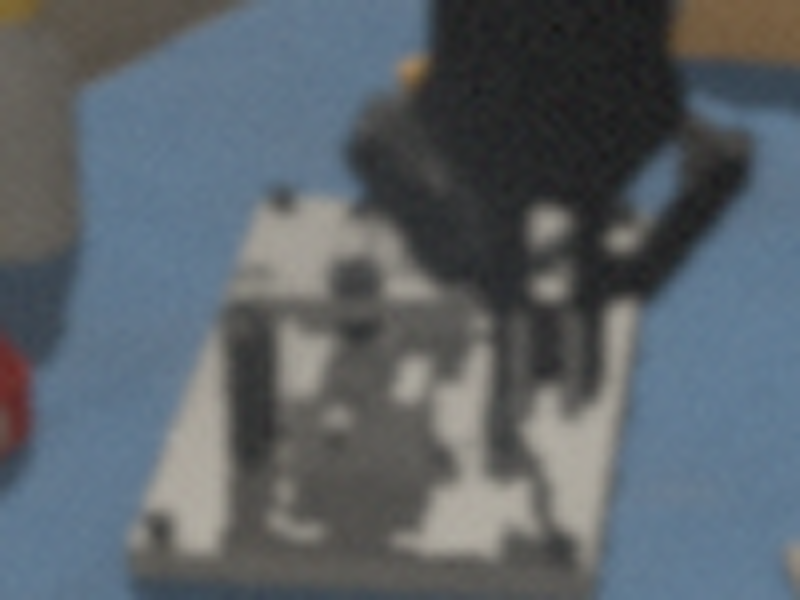

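The strap looks near level, possibly a little raised: it runs flat from (235,300) to (480,300), with the handle at about (550,345). That's ambiguous, so I'll pull a little further and see whether it resists.

Call:
send_rows(
  series=[
    {"tx": 0, "ty": 0, "tz": -1, "ax": 0, "ay": 0, "az": 0},
    {"tx": 0, "ty": 0, "tz": 0, "ax": 0, "ay": 0, "az": 0},
  ],
)

```text
time: 26.9
tcp_pos: [0.4693, 0.2414, 0.0779]
eef_rot: [[0.061, 0.998, 0.002], [0.998, -0.061, -0.0], [-0.0, 0.002, -1.0]]
wrist_force: [-1.5, -5.4, -3.8]
grip_width: 0.0087
gripper_force: 70.0
```

Call:
send_rows(
  series=[
    {"tx": 0, "ty": 0, "tz": -1, "ax": 0, "ay": 0, "az": 0},
    {"tx": 0, "ty": 0, "tz": 0, "ax": 0, "ay": 0, "az": 0},
  ],
)

```text
time: 27.15
tcp_pos: [0.4696, 0.2415, 0.0801]
eef_rot: [[0.061, 0.998, 0.003], [0.998, -0.061, -0.0], [-0.0, 0.003, -1.0]]
wrist_force: [-4.0, -7.0, 2.5]
grip_width: 0.0088
gripper_force: 69.2
```

The strap slid freely and then sprang up, so it wasn't caught; the pin was only on the hook's flank. The handle sits higher between the pads than I assumed, so I'll press further down.

Call:
send_rows(
  series=[
    {"tx": 0, "ty": 0, "tz": 2, "ax": 0, "ay": 0, "az": 0},
    {"tx": 0, "ty": 0, "tz": 2, "ax": 0, "ay": 0, "az": 0},
    {"tx": 0, "ty": 0, "tz": 2, "ax": 0, "ay": 0, "az": 0},
    {"tx": 0, "ty": 0, "tz": 2, "ax": 0, "ay": 0, "az": 0},
    {"tx": 0, "ty": 0, "tz": 1, "ax": 0, "ay": 0, "az": 0},
    {"tx": 0, "ty": 0, "tz": 0, "ax": 0, "ay": 0, "az": 0},
  ],
)

```text
time: 27.9
tcp_pos: [0.4691, 0.2416, 0.0707]
eef_rot: [[0.061, 0.998, 0.002], [0.998, -0.061, -0.0], [-0.0, 0.002, -1.0]]
wrist_force: [-4.3, -5.1, -0.9]
grip_width: 0.009
gripper_force: 70.4
```

Call:
send_rows(
  series=[
    {"tx": 0, "ty": 0, "tz": 1, "ax": 0, "ay": 0, "az": 0},
    {"tx": 0, "ty": 0, "tz": 0, "ax": 0, "ay": 0, "az": 0},
  ],
)

```text
time: 28.15
tcp_pos: [0.469, 0.2416, 0.07]
eef_rot: [[0.061, 0.998, 0.001], [0.998, -0.061, -0.0], [-0.0, 0.001, -1.0]]
wrist_force: [-4.6, -6.1, 0.4]
grip_width: 0.009
gripper_force: 70.7
```

Call:
send_rows(
  series=[
    {"tx": 0, "ty": 0, "tz": 1, "ax": 0, "ay": 0, "az": 0},
    {"tx": 0, "ty": 0, "tz": 0, "ax": 0, "ay": 0, "az": 0},
  ],
)

```text
time: 28.4
tcp_pos: [0.4691, 0.2416, 0.0696]
eef_rot: [[0.061, 0.998, 0.002], [0.998, -0.061, -0.0], [-0.0, 0.002, -1.0]]
wrist_force: [-4.6, -6.5, 3.9]
grip_width: 0.0086
gripper_force: 70.9
```

Call:
send_rows(
  series=[
    {"tx": 0, "ty": 0, "tz": 1, "ax": 0, "ay": 0, "az": 0},
    {"tx": 0, "ty": 0, "tz": 0, "ax": 0, "ay": 0, "az": 0},
  ],
)

```text
time: 28.65
tcp_pos: [0.4691, 0.2416, 0.0689]
eef_rot: [[0.061, 0.998, 0.002], [0.998, -0.061, -0.0], [-0.0, 0.002, -1.0]]
wrist_force: [-6.3, -6.7, 3.3]
grip_width: 0.0086
gripper_force: 71.0
```

Call:
send_rows(
  series=[
    {"tx": 0, "ty": -0.5, "tz": 1, "ax": 0, "ay": 0, "az": 0},
    {"tx": 0, "ty": 0, "tz": 0, "ax": 0, "ay": 0, "az": 0},
  ],
)

```text
time: 28.9
tcp_pos: [0.4691, 0.2416, 0.0683]
eef_rot: [[0.061, 0.998, 0.003], [0.998, -0.061, -0.0], [0.0, 0.003, -1.0]]
wrist_force: [-5.8, -6.6, 5.3]
grip_width: 0.0088
gripper_force: 71.0
```

Call:
send_rows(
  series=[
    {"tx": 0, "ty": 0, "tz": 1, "ax": 0, "ay": 0, "az": 0},
    {"tx": 0, "ty": 0, "tz": 0, "ax": 0, "ay": 0, "az": 0},
  ],
)

```text
time: 29.15
tcp_pos: [0.4691, 0.2416, 0.0674]
eef_rot: [[0.061, 0.998, 0.003], [0.998, -0.061, -0.0], [-0.0, 0.003, -1.0]]
wrist_force: [-6.6, -7.0, 5.7]
grip_width: 0.0087
gripper_force: 71.1
```

Call:
send_rows(
  series=[
    {"tx": 0, "ty": 0, "tz": 1, "ax": 0, "ay": 0, "az": 0},
    {"tx": 0, "ty": 0, "tz": 0, "ax": 0, "ay": 0, "az": 0},
  ],
)

```text
time: 29.4
tcp_pos: [0.4691, 0.2416, 0.0665]
eef_rot: [[0.061, 0.998, 0.003], [0.998, -0.061, -0.0], [-0.0, 0.003, -1.0]]
wrist_force: [-6.3, -7.0, 6.2]
grip_width: 0.0088
gripper_force: 71.2
```

Call:
send_rows(
  series=[
    {"tx": 0, "ty": 0, "tz": 1, "ax": 0, "ay": 0, "az": 0},
    {"tx": 0, "ty": 0, "tz": 0, "ax": 0, "ay": 0, "az": 0},
  ],
)

```text
time: 29.65
tcp_pos: [0.4692, 0.2416, 0.0657]
eef_rot: [[0.06, 0.998, 0.003], [0.998, -0.06, -0.0], [-0.0, 0.003, -1.0]]
wrist_force: [-6.6, -7.5, 7.1]
grip_width: 0.0084
gripper_force: 71.3
```

Call:
send_rows(
  series=[
    {"tx": 0, "ty": 0, "tz": 1, "ax": 0, "ay": 0, "az": 0},
    {"tx": 0, "ty": 0, "tz": 0, "ax": 0, "ay": 0, "az": 0},
  ],
)

```text
time: 29.9
tcp_pos: [0.4692, 0.2416, 0.0649]
eef_rot: [[0.06, 0.998, 0.003], [0.998, -0.06, -0.0], [0.0, 0.003, -1.0]]
wrist_force: [-7.5, -9.3, 8.0]
grip_width: 0.0087
gripper_force: 71.5
```

Call:
send_rows(
  series=[
    {"tx": 0, "ty": 0, "tz": 1, "ax": 0, "ay": 0, "az": 0},
    {"tx": 0, "ty": 0, "tz": 0, "ax": 0, "ay": 0, "az": 0},
  ],
)

```text
time: 30.15
tcp_pos: [0.4693, 0.2416, 0.0648]
eef_rot: [[0.06, 0.998, 0.004], [0.998, -0.06, -0.0], [0.0, 0.004, -1.0]]
wrist_force: [-9.9, -7.3, 13.2]
grip_width: 0.0088
gripper_force: 71.9
```

Call:
send_rows(
  series=[
    {"tx": 0, "ty": 0, "tz": 1, "ax": 0, "ay": 0, "az": 0},
    {"tx": 0, "ty": 0, "tz": 0, "ax": 0, "ay": 0, "az": 0},
  ],
)

```text
time: 30.4
tcp_pos: [0.4693, 0.2416, 0.0647]
eef_rot: [[0.06, 0.998, 0.004], [0.998, -0.06, -0.0], [0.0, 0.004, -1.0]]
wrist_force: [-11.4, -9.2, 16.5]
grip_width: 0.0089
gripper_force: 72.3
```

Call:
send_rows(
  series=[
    {"tx": 0, "ty": 0, "tz": 1, "ax": 0, "ay": 0, "az": 0},
    {"tx": 0, "ty": 0, "tz": 0, "ax": 0, "ay": 0, "az": 0},
  ],
)

```text
time: 30.65
tcp_pos: [0.4694, 0.2417, 0.0646]
eef_rot: [[0.06, 0.998, 0.004], [0.998, -0.06, -0.0], [0.0, 0.004, -1.0]]
wrist_force: [-12.7, -9.8, 19.8]
grip_width: 0.0088
gripper_force: 72.8
```

Firm stop at TCP z 64.8, so that's the strap's lower end stop. I'll ease off and pull to test again.

Call:
send_rows(
  series=[
    {"tx": 0, "ty": -0.5, "tz": -3, "ax": 0, "ay": 0, "az": 0},
    {"tx": 0, "ty": -0.5, "tz": -2, "ax": 0, "ay": 0, "az": 0},
    {"tx": 0, "ty": 0, "tz": -2, "ax": 0, "ay": 0, "az": 0},
    {"tx": 0, "ty": 0, "tz": 0, "ax": 0, "ay": 0, "az": 0},
  ],
)

```text
time: 31.15
tcp_pos: [0.4691, 0.2416, 0.0685]
eef_rot: [[0.061, 0.998, 0.005], [0.998, -0.061, -0.0], [0.0, 0.005, -1.0]]
wrist_force: [-3.8, -6.8, 4.5]
grip_width: 0.0087
gripper_force: 70.8
```

Call:
send_rows(
  series=[
    {"tx": 0, "ty": 0, "tz": -1.5, "ax": 0, "ay": 0, "az": 0},
    {"tx": 0, "ty": 0, "tz": 0, "ax": 0, "ay": 0, "az": 0},
  ],
)

```text
time: 31.4
tcp_pos: [0.4691, 0.2416, 0.0696]
eef_rot: [[0.061, 0.998, 0.005], [0.998, -0.061, -0.0], [0.0, 0.005, -1.0]]
wrist_force: [-2.9, -7.4, 2.6]
grip_width: 0.0089
gripper_force: 70.7
```

Call:
send_rows(
  series=[
    {"tx": 0, "ty": 0, "tz": -1.5, "ax": 0, "ay": 0, "az": 0},
    {"tx": 0, "ty": 0, "tz": 0, "ax": 0, "ay": 0, "az": 0},
  ],
)

```text
time: 31.65
tcp_pos: [0.469, 0.2416, 0.0701]
eef_rot: [[0.061, 0.998, 0.005], [0.998, -0.061, -0.0], [0.0, 0.005, -1.0]]
wrist_force: [-0.9, -5.7, -1.4]
grip_width: 0.0085
gripper_force: 70.3
```

Call:
send_rows(
  series=[
    {"tx": 0, "ty": 0, "tz": -1, "ax": 0, "ay": 0, "az": 0},
    {"tx": 0, "ty": 0, "tz": 0, "ax": 0, "ay": 0, "az": 0},
  ],
)

```text
time: 31.9
tcp_pos: [0.469, 0.2415, 0.0703]
eef_rot: [[0.061, 0.998, 0.005], [0.998, -0.061, -0.0], [0.0, 0.005, -1.0]]
wrist_force: [1.5, -5.5, -5.8]
grip_width: 0.0092
gripper_force: 69.7
```

Held hard at z 70.2 (about +0.008 rad) with the pull reaching 5.8 N: caught. I'll release with a partial opening, since the spindle's journal is near, and lift away.

Call:
send_rows(
  series=[
    {"tx": 0, "ty": 0, "tz": 1.5, "ax": 0, "ay": 0, "az": 0},
    {"tx": 0, "ty": 0, "tz": 0, "ax": 0, "ay": 0, "az": 0},
  ],
)

```text
time: 32.15
tcp_pos: [0.469, 0.2416, 0.0699]
eef_rot: [[0.061, 0.998, 0.005], [0.998, -0.061, -0.0], [0.0, 0.005, -1.0]]
wrist_force: [-1.7, -5.9, -0.5]
grip_width: 0.0086
gripper_force: 70.4
```

Call:
send_rows(
  series=[
    {"tx": 0, "ty": 0, "tz": 0, "ax": 0, "ay": 0, "az": 0},
    {"tx": 0, "ty": 0, "tz": 0, "ax": 0, "ay": 0, "az": 0},
    {"tx": 0, "ty": 0, "tz": 0, "ax": 0, "ay": 0, "az": 0},
    {"tx": 0, "ty": 0, "tz": 0, "ax": 0, "ay": 0, "az": 0},
  ],
  hand=0.6,
)

```text
time: 32.65
tcp_pos: [0.4681, 0.2422, 0.0688]
eef_rot: [[0.061, 0.998, 0.003], [0.998, -0.061, 0.001], [0.001, 0.003, -1.0]]
wrist_force: [0.2, 0.8, 0.1]
grip_width: 0.0344
gripper_force: 0.0
```

Call:
send_rows(
  series=[
    {"tx": 0, "ty": 0, "tz": -10, "ax": 0, "ay": 0, "az": 0},
    {"tx": 0, "ty": 0, "tz": -25, "ax": 0, "ay": 0, "az": 0},
    {"tx": 0, "ty": 0, "tz": -40, "ax": 0, "ay": 0, "az": 0},
    {"tx": 0, "ty": -10, "tz": -50, "ax": 0, "ay": 0, "az": 0},
    {"tx": 0, "ty": -50, "tz": -50, "ax": 0, "ay": 0, "az": 0},
    {"tx": 0, "ty": -50, "tz": 0, "ax": 0, "ay": 0, "az": 0},
    {"tx": 0, "ty": -30, "tz": 0, "ax": 0, "ay": 0, "az": 0},
    {"tx": 0, "ty": 0, "tz": 0, "ax": 0, "ay": 0, "az": 0},
    {"tx": 0, "ty": 0, "tz": 0, "ax": 0, "ay": 0, "az": 0},
  ],
)

```text
time: 33.78
tcp_pos: [0.3342, 0.25, 0.238]
eef_rot: [[0.061, 0.998, 0.003], [0.998, -0.061, 0.001], [0.001, 0.003, -1.0]]
wrist_force: [-0.1, 0.4, -0.7]
grip_width: 0.0341
gripper_force: 0.0
```

```bash
python3 -c "
from h import *
s=env.sense();print(s['time'],infix(s['tcp_pos']),s['wrist_force'])
c=snap('top','pics/t6.png');d=snap('side','pics/s6.png')
x,y=map(int,proj(c,fix(-8,-14,45)));u,v=map(int,proj(d,fix(-8,0,50)))
o=np.hstack([cv2.resize(i[y-45:y+45,x-30:x+30] if 0 else i[y-h:y+h,x-w:x+w],(400,600),interpolation=cv2.INTER_CUBIC) for i,x,y,w,h in((np.rot90(c['image'],0),x,y,48,72),(d['image'],u,v,40,60))]);cv2.imwrite('pics/end.png',o[:,:,::-1])"
```

```text
33.775 [-201.2975   83.663   237.9557] [-0.0683  0.3949 -0.7374]
```

View pics/end.png

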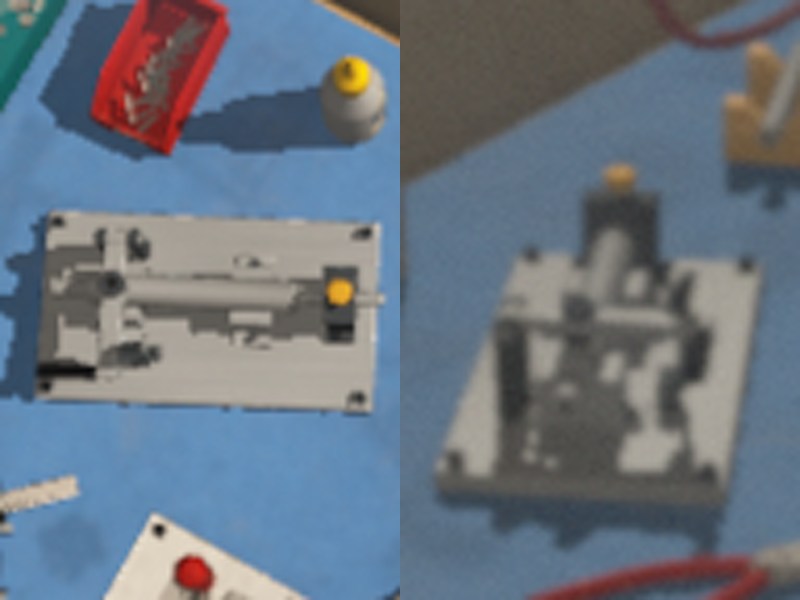

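The strap is down over the spindle at crop x≈115 and the handle is at its shut position (65,370). The spindle lies straight in the vees up to the button (295,292), and the bystanders are unmoved.

```bash
python3 -c "
from h import *
print(workorder.close_job())"
```

```text
the job is handed in; nothing more can be done
None
```

The job is handed in: the spindle is in both vees against the depth stop with the strap down and the catch holding against an upward pull; the hand-in gave no verdict.

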